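# Put the paint jar away in the roll-top bench store

### The job

Roll the slatted shutter of the bench store fully up and back by its ball knob, stand the slim paint jar upright on the store's floor in front of the jar already in there, then let go and roll the shutter fully down again so that it closes on the front sill. The slim jar is the taller and narrower of the two lidded jars that stand apart from the crowd of jars, on the open part of the table to the right of the store; leave the squat jar, the stored jar and the other things where they are and upright.

Things in the scene. Friction and masses are not known exactly. Their poses are not given: they have to be found in the camera images.
- store: Plywood roll-top bench store, fixed, 294 deep (x) x 236 wide (y) x 207 high. Origin: centre of its underside; own -x is its front, z up; yawed 0 to 0.2 rad. Side cheeks 8 thick, rounded to radius 147 about the shutter axis, 220 apart. Floor top at z = 10. Front sill x = -136 to -124, top at z = 53. The shutter axis runs along own y through (0, 0, 60).
- shutter (a joint): Shutter of 12 wooden slats on a circular track of radius 130 about the shutter axis; angle in rad, 0 = fully down, bottom edge on the sill, 1.75 = fully up and back (end stop). It stays where it is left; rolling it takes about 1 to 4 N at the knob. Starts nearly shut, 0 to 0.3.
- knob_center (a point): Centre of the smooth 40 ball knob, mid-width of the bottom slat, 15 clear of the slats. In the store's frame (mm): x = -169.5 cos(q + 0.14), y = 0, z = 60 + 169.5 sin(q + 0.14), q = shutter angle. The ball swivels freely on a cross pin along the store's y, so pinched along that y across its widest part (from above or leaning back) it can be led round with the gripper upright; off-centre it slips.
- floor_spot (a point): Point on the top of the store's floor (10 above the table) at the store's own x = -55, y = 0: a good spot for the jar. With the shutter fully up the floor is open from above from x = -124 to about 0 in the store's frame; farther back a fixed curved liner (radius 116 about the shutter axis) roofs it.
- slim_jar_center (a point): Centre (half-way up, 43.5 above its base) of the slim lidded glass paint jar, 55 x 53 x 87 high, loose, about 0.2 to 0.3 kg. It stands on the open table to the right of the store. Its z axis is its upright axis. It, the squat jar and the vials may be in any order.
- squat_jar_center (a point): Centre (half-way up) of the squat lidded glass paint jar, 73 x 74 x 69 high, loose, also to the right of the store; to be left alone.
- stored_jar_center (a point): Centre (half-way up) of a small lidded jar, 50 x 51 x 67 high, loose, standing at the rear of the store's floor about 55 behind the shutter axis, under the liner; to be left alone.
- vial_a: Small capped vial, 20 across, 36 high, standing to the right of the store, loose; origin under its centre; to be left alone.
- vial_b: Small capped vial, 20 across, 36 high, standing to the right of the store, loose; origin under its centre; to be left alone.
There are look-alikes about, which are no part of the job. What is shaped like the part that bears slim_jar_center but purple is not meant.

How it is judged:
By the outcome, as a careful person would: the job done as asked, in the order asked, and still so for the second after the job is handed in, with the robot touching nothing.
It also fails if it takes over 69 s, if anything falls off the work surface, if the arm or the gripper's body presses on something with over 40 N, if the wrist force passes 120 N, or if a joint passes its speed limit or range.

### The arm

A 6-joint arm with a two-finger parallel gripper is mounted at the origin on a cart in front of the work surface, level with it; the furniture and walls round the work are solid. World frame = base frame: x ahead of the robot, y to its left, z up, the work surface at z = 0. Lengths are in m, angles in degrees, forces in N, time in s.
With the tool pointing down it reaches from about 0.25 to 0.725 m from the base axis. Payload 9.7 kg.
Tool frame: the origin (TCP) lies at the very end of the fingers, on their centre line; the grasp point (between the pads) lies 19 mm behind it (bot.grip_depth is the distance from the TCP to the grasp point, in m); z points along the fingers, y is the direction in which the jaws open and shut (so a half turn about z gives the same grasp; the last joint's range is limited). The gripper opens to 85 mm and grips with 20 to 120 N. Pads are 22 mm wide; open, the fingers measure 114 mm over their backs; the gripper's body (76 mm by 85 mm) begins 54 mm behind the grasp point. The pads swing forward as they close: fully open they stand 13 mm farther back than shut.
Start: joints at [73.74, 4.979, 10.078, 95.1, 0, 90], TCP at [0.154, 0.528, 0.194] pointing down, gripper open.
Joint ranges: [-179.16, 179.16], [-48.56, 103.87], [-65.8, 70.77], [-126.05, 130.52], [-82.76, 87.17], [-180, 180]. Speed limits (degrees/s): [127.2, 127.2, 147.25, 180, 180, 180].

### API

Orientations are given as [roll, pitch, yaw] about the fixed x, y, z axes, in that order (R = Rz(yaw) Ry(pitch) Rx(roll)).
In Python, from workcell import bot, viewer gives the robot as it stands.
- The arm moves only by the tool arm_command, never from a script. Its argument "motion" is a list of rows, each a list of 3 entries, a list of its own where there are three numbers: the opening, from 0 (shut) to 1 (fully open), then the shift along the tool's x, y, z in units of 60 mm (1.0 is 60 mm), then the turn, a rotation vector about the tool's x, y, z in units of 6 degrees (1.0 is 6 degrees). A call has 1 to 12 rows; each row shifts and turns the commanded pose from where the row before left it, along the tool's axes as they then stand; what a row does not reach is not made up. A row lasts 1/8 s, in which the tool goes at most 62.5 mm and 10.7 degrees, less where a joint would pass 70% of its speed; a pose out of reach is approached as far as the arm can. A call is refused whole if a number of a shift passes 1 or a number of a turn 1, either way. A call with a gripper value outside its range is refused whole. The fingers move at their own pace and stop on an object; "newtons" is the grip in N (left out, the last holds). Time passes only in rows, so rows that do not move let the fingers close. It gives the time, the measured TCP pose, the force and the opening at its end, in the units of the state.
- bot.get_obs(): the state, without advancing time (a new reading comes with each control period).
- viewer.camera(name): name is "scene" or "side" or "wrist"; returns the picture (420x560x3 uint8, blue, green, red); there is no depth.
- viewer.calibration(name): a dict with "fx", "fy", "cx", "cy" (pixels), "T" (4x4, takes a point from camera to world coordinates). Camera axes: x right, y down, z forward; pixel columns grow to the right and rows downward; lengths in m; the calibration is good to about 2 mm. A picture is of the moment at which its call begins: read the wrist's pose just before it. calibration takes no time and is no camera call; for the wrist camera it gives the pose at the moment of the call.
- bot.job_done(): hands the job in, once; it reports no verdict.
The state is a dict: "time": time; "q": joint angles; "qd": joint speeds; "joint_efforts": joint torques, N m; "ee_pos": TCP position; "tcp_rot": TCP orientation; "wrist_force": force on the tool from outside, world axes, zero at the start; "torque": the same for the moment, N m; "opening": finger opening in m.
Only numpy, scipy, OpenCV 4.12 (cv2) and the standard library are available. Lean on these libraries where they do the work, as an engineer would, in place of code of your own. Each camera call takes 0.05 s, during which the arm holds its last target.

## Working session

There is one attempt and no reset: what is moved stays moved. The work goes in short steps, Python scripts to look and compute and a tool call to move; the robot and the scene stay as the last step left them, time stands still between calls to the robot, and variables do not carry over. Pictures are saved under pics/ and viewed, and the job is handed in when it is done.

Besides the shell and the picture viewer there is one more tool, called after "Call:" by a JSON object that holds its "api" and its "payload". arm_command: Moves the arm, as the interface text tells. Its arguments: {"type":"object","properties":{"motion":{"type":"array"},"newtons":{"type":"number"}},"required":["motion"]}

```bash
mkdir -p pics; ls
python3 - <<'E'
from workcell import bot, viewer
import cv2
print(bot.get_obs()); print(bot.grip_depth)
for n in("scene","side","wrist"):
    c=viewer.calibration(n);print(n,c)
    cv2.imwrite(f"pics/{n}0.png",viewer.camera(n))
E
```

```text
pics
{'time': 0.0, 'q': array([7.37396421e+01, 5.01020612e+00, 1.00353281e+01, 9.50996281e+01,
       3.39945236e-04, 8.99995902e+01]), 'qd': array([0.03068121, 0.04249364, 0.07181542, 0.08430086, 0.00111753,
       0.07478651]), 'joint_efforts': array([-1.42451468e-04, -5.20386529e+01,  4.64809048e+01,  1.60941010e-02,
       -2.54491238e-05,  3.62357014e-06]), 'ee_pos': array([0.15392268, 0.52773648, 0.19299951]), 'tcp_rot': array([-1.79925494e+02, -3.40477843e-04,  1.63740051e+02]), 'wrist_force': array([-1.00636892,  0.56926303, -0.87695181]), 'torque': array([ 0.03234918, -0.01660993, -0.02164652]), 'opening': 0.0856895694068621}
0.0187
scene {'fx': 540.4479391569921, 'fy': 540.4479391569921, 'cx': 275.032262509139, 'cy': 212.789586935786, 'T': array([[-0.4970656 ,  0.4817645 , -0.72168466,  1.42206985],
       [ 0.86761312,  0.28856156, -0.40494407,  0.48929726],
       [ 0.01316277, -0.82742685, -0.56141923,  0.80390915],
       [ 0.        ,  0.        ,  0.        ,  1.        ]])}
side {'fx': 498.87632361828736, 'fy': 498.87632361828736, 'cx': 285.382023779652, 'cy': 200.7845832020328, 'T': array([[-0.47687784,  0.65650567, -0.58445516,  1.21954329],
       [ 0.87895949,  0.35936349, -0.31350931,  0.35509709],
       [ 0.00421121, -0.66321805, -0.74841438,  0.98693681],
       [ 0.        ,  0.        ,  0.        ,  1.        ]])}
wrist {'fx': 306.3047397797674, 'fy': 306.3047397797674, 'cx': 278.93009331590184, 'cy': 215.74485345362507, 'T': array([[ 2.79299829e-01,  9.12699810e-01,  2.98279504e-01,
         7.65545042e-02],
       [ 9.60203929e-01, -2.65435549e-01, -8.69044546e-02,
         5.50246415e-01],
       [-1.43695226e-04,  3.10681551e-01, -9.50514047e-01,
         3.74082456e-01],
       [ 0.00000000e+00,  0.00000000e+00,  0.00000000e+00,
         1.00000000e+00]])}
```

View pics/scene0.png

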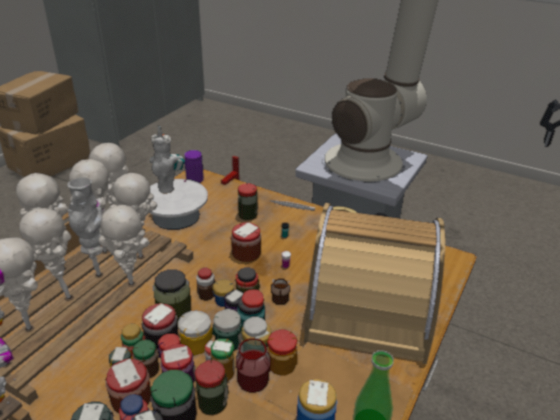

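View pics/side0.png

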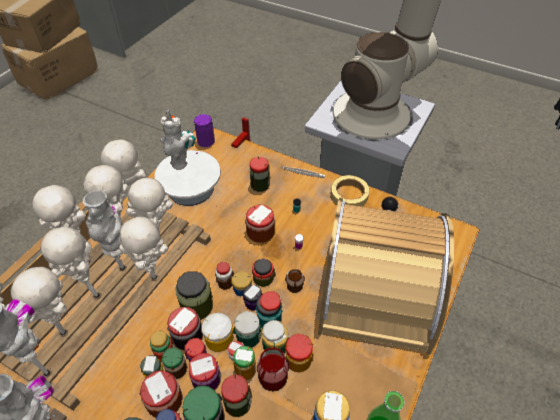

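View pics/wrist0.png

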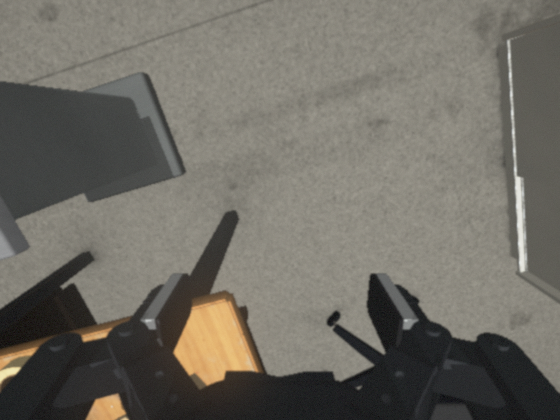

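```bash
cat > h.py <<'E'
import numpy as np, cv2
from workcell import bot, viewer
def ray(n,px,cal=None):
    c=cal or viewer.calibration(n);T=c["T"]
    d=T[:3,:3]@np.array([(px[0]-c["cx"])/c["fx"],(px[1]-c["cy"])/c["fy"],1.])
    return T[:3,3],d/np.linalg.norm(d)
def onz(n,px,z,cal=None):
    o,d=ray(n,px,cal);return o+d*(z-o[2])/d[2]
def tri(a):
    A=np.zeros((3,3));b=np.zeros(3)
    R=[ray(*x) for x in a]
    for o,d in R:
        P=np.eye(3)-np.outer(d,d);A+=P;b+=P@o
    p=np.linalg.solve(A,b)
    return p,[np.linalg.norm((np.eye(3)-np.outer(d,d))@(p-o))*1000 for o,d in R]
def proj(n,p,cal=None):
    c=cal or viewer.calibration(n);T=c["T"];v=T[:3,:3].T@(np.array(p)-T[:3,3])
    return c["cx"]+c["fx"]*v[0]/v[2],c["cy"]+c["fy"]*v[1]/v[2]
def crop(src,x0,y0,x1,y1,k,out):
    im=cv2.imread(src)[y0:y1,x0:x1];cv2.imwrite(out,cv2.resize(im,None,fx=k,fy=k,interpolation=cv2.INTER_CUBIC))
E
python3 - <<'E'
from h import *
crop("pics/side0.png",230,140,370,260,5,"pics/c1.png")
crop("pics/side0.png",310,170,470,290,5,"pics/c2.png")
crop("pics/scene0.png",220,170,360,290,5,"pics/c3.png")
crop("pics/side0.png",310,240,470,360,5,"pics/c4.png")
E
```

```text
(no output)
```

View pics/c1.png

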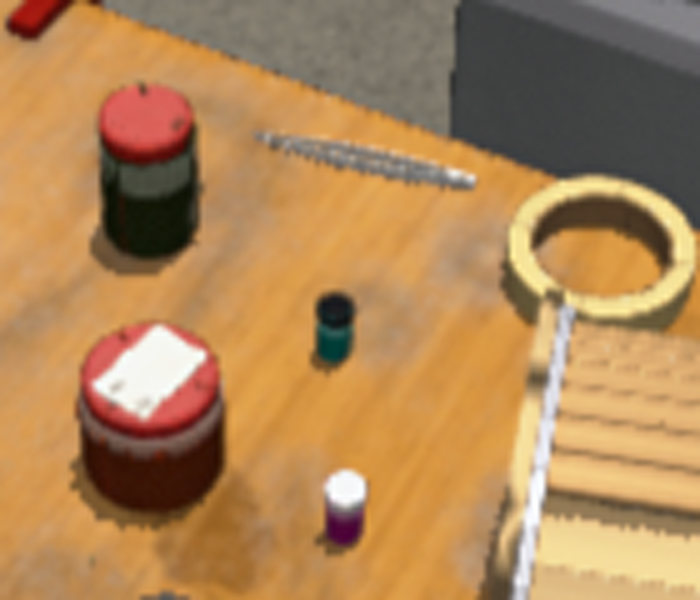

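View pics/c2.png

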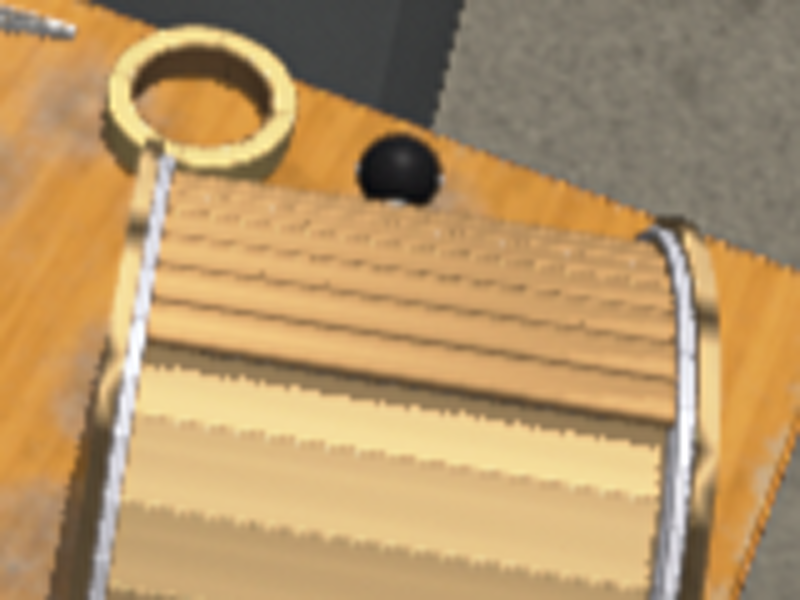

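View pics/c3.png

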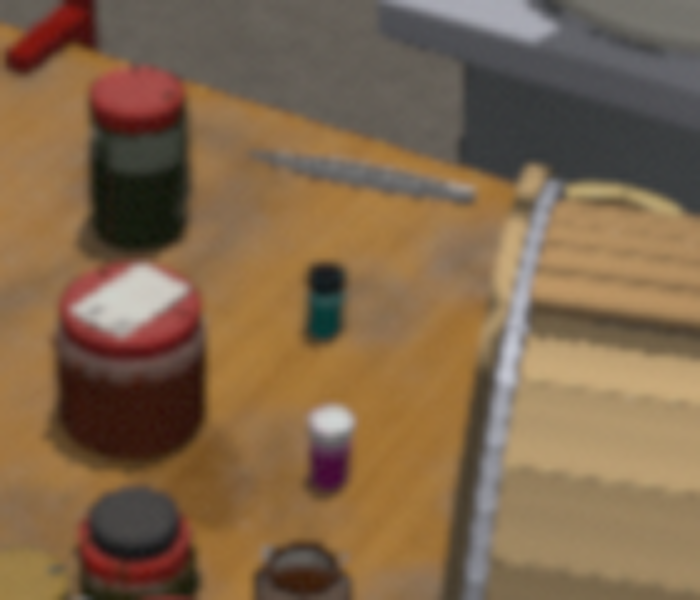

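View pics/c4.png

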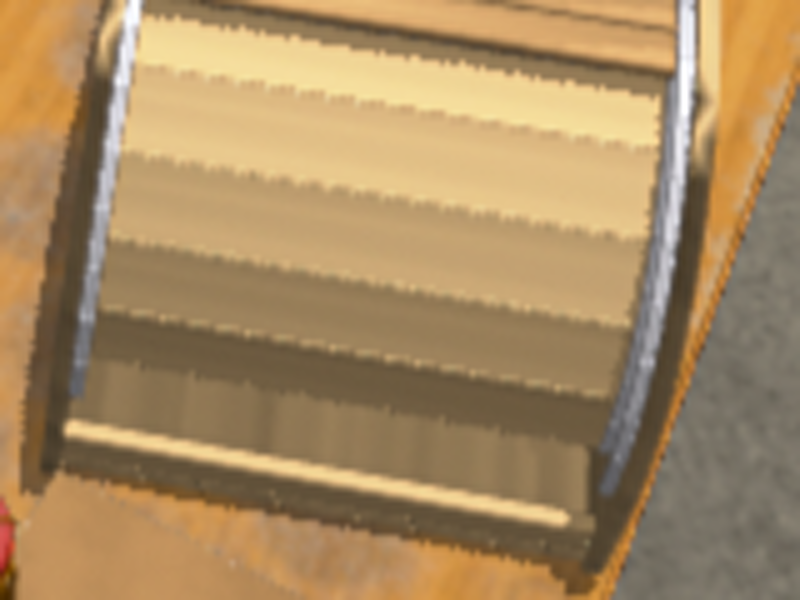

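Run:
```python
from h import *
L=onz("side",(317.4,338.5),0);R=onz("side",(426.5,358.6),0)
print("corners",L,R,np.linalg.norm(L-R))
d=(R-L)[:2];yaw=np.arctan2(-d[0],d[1]);print("yaw",yaw)
ex=np.array([np.cos(yaw),np.sin(yaw)]);ey=np.array([-ex[1],ex[0]])
o=(L+R)[:2]/2-147*.001*ex;print("orig",o)
for q in np.arange(0,.35,.05):
    k=np.r_[o-ex*.1695*np.cos(q+.14),.06+.1695*np.sin(q+.14)]
    print(q,k,proj("side",k))
# sill top rear edge x=-? rear top edges check: cheek tops, shutter top
for n,p in(("slimS",("side",(230+147/5,140+118/5),.087)),("slimC",("scene",(220+138/5,170+96/5),.087)),("slimSbase",("side",(259.8,188),0)),
 ("squatS",("side",(230+150/5,140+378/5),.069)),("squatC",("scene",(220+131/5,170+305/5),.069)),
 ("vaS",("side",(230+336/5,140+305/5),.036)),("vaC",("scene",(220+327/5,170+275/5),.036)),("vbS",("side",(230+347/5,140+485/5),.036)),("vbC",("scene",(220+332/5,170+418/5),.036))):
    print(n,onz(*p))
for z in(.207,):
  print("top pts", [proj("side",np.r_[o+ex*0+ey*y,z]) for y in(-.114,.114)],[proj("side",np.r_[o-ex*.147+ey*y,.06]) for y in(-.114,.114)],[proj("side",np.r_[o+ex*.147+ey*y,.06]) for y in(-.118,.118)])
```

```text
corners [0.75975724 0.18775625 0.        ] [0.69188177 0.40542751 0.        ] 0.2280084591301573
yaw 0.3022703467053016
orig [0.58548403 0.25283168]
0.0 [0.42525184 0.20286719 0.08365256] (np.float64(386.65869479083835), np.float64(210.4060140920128))
0.05 [0.42658063 0.20328154 0.09201158] (np.float64(387.17403537616394), np.float64(208.55365793772623))
0.1 [0.42830659 0.20381974 0.1002906 ] (np.float64(387.67968371724567), np.float64(206.83208856248262))
0.15000000000000002 [0.43042542 0.20448044 0.1084689 ] (np.float64(388.174442660866), np.float64(205.24723571604423))
0.2 [0.43293181 0.205262   0.11652606] (np.float64(388.657084794331), np.float64(203.80502537534423))
0.25 [0.4358195  0.20616246 0.12444194] (np.float64(389.12635354860913), np.float64(202.51135918476365))
0.30000000000000004 [0.43908128 0.20717956 0.13219674] (np.float64(389.5809647685045), np.float64(201.37209088173563))
slimS [ 0.4362779  -0.14181481  0.087     ]
slimC [ 0.44412773 -0.13984202  0.087     ]
slimSbase [ 0.44143569 -0.14103407  0.        ]
squatS [ 0.57356042 -0.06013819  0.069     ]
squatC [ 0.5763864  -0.06064634  0.069     ]
vaS [ 0.46312841 -0.01650237  0.036     ]
vaC [ 0.46813018 -0.0162944   0.036     ]
vbS [0.56261857 0.04140978 0.036     ]
vbC [0.5653328  0.03996539 0.036     ]
top pts [(np.float64(333.9190215256902), np.float64(224.4279248232681)), (np.float64(450.1425423590008), np.float64(242.39811149207992))] [(np.float64(337.15355856702286), np.float64(216.10976248795401)), (np.float64(433.15231890620635), np.float64(230.73894145974276))] [(np.float64(316.9983150710126), np.float64(324.6820934809208)), (np.float64(435.1111260577105), np.float64(346.03027923934224))]
```

Run:
```python
from h import *
def yw(n,a,b):
    d1=ray(n,a)[1];d2=ray(n,b)[1];m=np.cross(d1,d2);t=np.array([-m[1],m[0]]);t*=np.sign(t[1]);return np.arctan2(-t[0],t[1])
s2=lambda x,y:(310+x/5,170+y/5)
s4=lambda x,y:(310+x/5,240+y/5)
for a,b in((s2(150,343),s2(672,424)),(s2(155,300),s2(672,384)),(s2(165,180),s2(640,238)),(s2(122,418),s2(650,492)),(s4(68,428),s4(568,522)),(s4(110,240),s4(612,396)) ,(s4(120,155),s4(630,322)),(s4(62,475),s4(590,555)),(s4(38,490),s4(583,592))):
    print(yw("side",a,b))
crop("pics/scene0.png",290,190,470,370,4,"pics/c5.png")
```

```text
0.30572589706199393
0.2938124165671203
0.3385278503000373
0.32867528133001844
0.29441346346986763
0.1471751530070641
0.12000933953857447
0.33587265529738114
0.2990569572922077
```

View pics/c5.png

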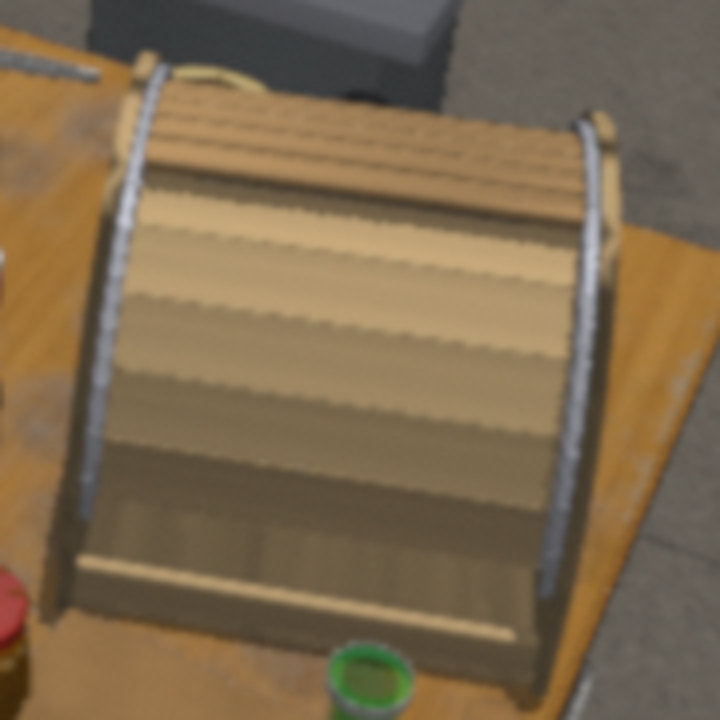

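Run:
```python
from h import *
def yw(n,a,b):
    d1=ray(n,a)[1];d2=ray(n,b)[1];m=np.cross(d1,d2);t=np.array([-m[1],m[0]]);t*=np.sign(t[1]);return np.arctan2(-t[0],t[1])
s=lambda x,y:(290+x/4,190+y/4)
for a,b in((s(146,166),s(585,219)),(s(148,140),s(583,196)),(s(78,560),s(514,635)),(s(160,90),s(580,130)),(s(62,606),s(520,690)),(s(45,620),s(535,705))):
    print(yw("scene",a,b))
L=onz("scene",s(42,622),0);R=onz("scene",s(532,708),0);print(L,R,np.linalg.norm(L-R))
print("table",onz("side",(250,132),0),onz("side",(475,228),0),onz("side",(430,380),0))
```

```text
0.33302878645845124
0.31625671211717465
0.3015961540523613
0.3690561133915896
0.29206195467836954
0.30650977836956456
[0.76250121 0.18077166 0.        ] [6.92690325e-01 4.03161019e-01 1.11022302e-16] 0.2330892223148241
table [ 2.56808045e-01 -2.83666745e-01  1.11022302e-16] [0.29953397 0.40574135 0.        ] [0.73195303 0.4255906  0.        ]
```

```bash
cat >> h.py <<'E'
from scipy.spatial.transform import Rotation as Ro
def plan(target,psi=None,n=6,frm=None,frmpsi=None):
    "upright tool: rows' per-row shift (tool units) after turn handled: prints total"
    ob=bot.get_obs();p=np.array(frm if frm is not None else ob["ee_pos"]);R=Ro.from_euler("xyz",ob["tcp_rot"],degrees=True)
    ps=ob["tcp_rot"][2] if frmpsi is None else frmpsi
    R0=Ro.from_euler("xyz",[180,0,ps],degrees=True)
    R1=R0 if psi is None else Ro.from_euler("xyz",[180,0,psi],degrees=True)
    dpsi=0 if psi is None else psi-ps
    print("turn z units total",-dpsi/6,"shift total (tool axes AFTER turn) units",np.round(R1.inv().apply(np.array(target)-p)/.06,3),"per row/",n,np.round(R1.inv().apply(np.array(target)-p)/.06/n,3))
E
python3 - <<'E'
from h import *
plan([.40,.20,.25],197.5,10)
E
```

```text
turn z units total -5.626751282350962 shift total (tool axes AFTER turn) units [-2.268 -6.443 -0.947] per row/ 10 [-0.227 -0.644 -0.095]
```

Call:
{"api": "arm_command", "payload": {"motion": [[1, [0, 0, -0.16], [0, 0, -0.94]], [1, [0, 0, -0.16], [0, 0, -0.94]], [1, [0, 0, -0.16], [0, 0, -0.94]], [1, [0, 0, -0.16], [0, 0, -0.94]], [1, [0, 0, -0.16], [0, 0, -0.94]], [1, [0, 0, -0.16], [0, 0, -0.93]]]}}

```text
time: 0.9
ee_pos: [0.154, 0.5279, 0.2513]
tcp_rot: [-180.0, -0.0, -162.3]
wrist_force: [0.4, 0.0, -0.0]
opening: 0.0853
```

Call:
{"api": "arm_command", "payload": {"motion": [[1, [-0.23, -0.64, 0], [0, 0, 0]], [1, [-0.23, -0.64, 0], [0, 0, 0]], [1, [-0.23, -0.64, 0], [0, 0, 0]], [1, [-0.23, -0.64, 0], [0, 0, 0]], [1, [-0.23, -0.64, 0], [0, 0, 0]], [1, [-0.23, -0.64, 0], [0, 0, 0]], [1, [-0.23, -0.64, 0], [0, 0, 0]], [1, [-0.23, -0.64, 0], [0, 0, 0]], [1, [-0.23, -0.64, 0], [0, 0, 0]], [1, [-0.23, -0.64, 0], [0, 0, 0]], [1, [0, 0, 0], [0, 0, 0]]]}}

```text
time: 2.28
ee_pos: [0.4022, 0.2016, 0.2509]
tcp_rot: [-180.0, -0.0, -162.7]
wrist_force: [-0.0, -0.8, -0.4]
opening: 0.0854
```

Run:
```python
from h import *
o=bot.get_obs();print(o["time"],o["ee_pos"],o["tcp_rot"],o["q"])
np.save("w1.npy",viewer.calibration("wrist")["T"])
cv2.imwrite("pics/w1.png",viewer.camera("wrist"));cv2.imwrite("pics/side1.png",viewer.camera("side"))
```

```text
2.275 [0.40221141 0.20157134 0.25092789] [-1.79976411e+02 -3.29625822e-02 -1.62677487e+02] [ 2.66309600e+01 -6.89732011e+00  4.82694849e+00  1.01760613e+02
 -1.79469319e-02  9.30844549e+00]
```

View pics/w1.png

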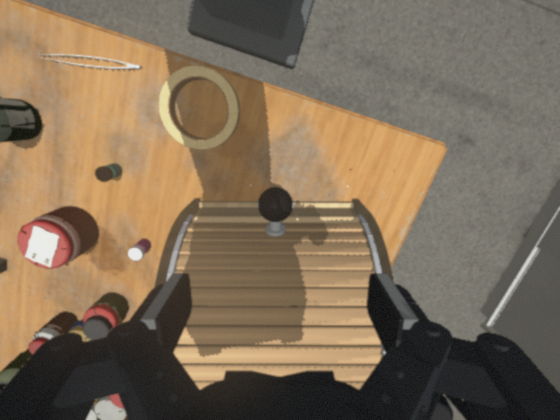

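Run:
```python
from h import *
T=np.load("w1.npy");c=dict(viewer.calibration("wrist"));c["T"]=T
im=cv2.imread("pics/w1.png");m=(im.max(2)<60).astype(np.uint8);m[:, :240]=0;m[:,310:]=0;m[:180]=0;m[225:]=0
n,l,s,ce=cv2.connectedComponentsWithStats(m);print(s,ce)
i=1+np.argmax(s[1:,4]);ys,xs=np.where(l==i);(cx,cy),r=cv2.minEnclosingCircle(np.c_[xs,ys].astype(np.float32));print(cx,cy,r)
im=cv2.imread("pics/side0.png");m=(im.max(2)<60).astype(np.uint8);m2=np.zeros_like(m);m2[190:215,375:405]=m[190:215,375:405]
ys,xs=np.where(m2>0);(sx,sy),r2=cv2.minEnclosingCircle(np.c_[xs,ys].astype(np.float32));print(sx,sy,r2)
print(tri([("wrist",(cx,cy),c),("side",(sx,sy))]))
print(proj("wrist",[0.431,.204,.11],c))
crop("pics/w1.png",140,170,420,380,3,"pics/c6.png")
```

```text
[[     0      0    560    420 234340]
 [   259    188     33     33    860]] [[279.51680891 209.51899804]
 [274.91976744 204.32325581]]
275.09332275390625 204.39694213867188 16.90022850036621
390.0 199.5 11.236202239990234
(array([0.41404248, 0.20189257, 0.11127597]), [np.float64(0.45435905504431395), np.float64(0.45435905504435137)])
(np.float64(272.8247284685787), np.float64(218.7005524399718))
```

View pics/c6.png

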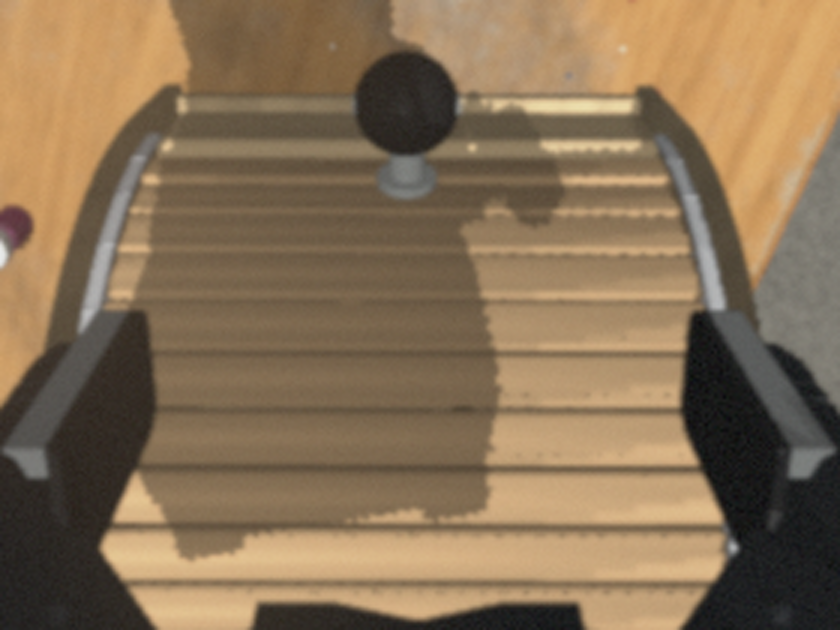

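Run:
```python
from h import *
T=np.load("w1.npy");c=dict(viewer.calibration("wrist"));c["T"]=T
k,res=tri([("wrist",(275.1,204.4),c),("side",(389.9,204.6))]);print("knob",k,res,np.linalg.norm(k-T[:3,3]))
f=lambda x,y:(140+x/3,170+y/3)
A=onz("wrist",f(178,95),.053,c);B=onz("wrist",f(640,95),.053,c)
print(A,B,np.linalg.norm(A-B));d=B-A;yaw=np.arctan2(-d[0],d[1]);print(yaw)
for yaw in (yaw,.305):
  ex=np.array([np.cos(yaw),np.sin(yaw)]);o=(A+B)[:2]/2+.136*ex;print("o",o)
  for q in(0,.1,.2,.3):
    kk=np.r_[o-ex*.1695*np.cos(q+.14),.06+.1695*np.sin(q+.14)];print(q,kk,proj("wrist",kk,c),proj("side",kk))
```

```text
knob [0.417495   0.20399266 0.09801429] [np.float64(1.595330030866757), np.float64(1.595330030866594)] 0.3474646426249602
[0.45578372 0.11192149 0.053     ] [0.39686109 0.30042771 0.053     ] 0.19750056147246678
0.30295464524059396
o [0.55612885 0.24674906]
0 [0.39593088 0.19667492 0.08365256] (np.float64(276.0660400205446), np.float64(182.1544848218441)) (np.float64(388.5874417626592), np.float64(201.37851715075496))
0.1 [0.39898499 0.19762956 0.1002906 ] (np.float64(275.9456488658422), np.float64(188.10458481116603)) (np.float64(389.61652972122175), np.float64(197.75186229971283))
0.2 [0.40360922 0.19907499 0.11652606] (np.float64(275.8225412105439), np.float64(196.01253533173238)) (np.float64(390.6046896534949), np.float64(194.65599870879126))
0.3 [0.40975738 0.20099676 0.13219674] (np.float64(275.6988026357646), np.float64(205.98226823633047)) (np.float64(391.542005778667), np.float64(192.13785735370467))
o [0.55604559 0.24701447]
0 [0.39595038 0.19661278 0.08365256] (np.float64(276.0096556466117), np.float64(182.15454033294034)) (np.float64(388.56033398822154), np.float64(201.37457296953082))
0.1 [0.39900252 0.19757367 0.1002906 ] (np.float64(275.89271317025293), np.float64(188.104636962013)) (np.float64(389.5918425383439), np.float64(197.7482933549921))
0.2 [0.40362379 0.19902855 0.11652606] (np.float64(275.7766753760698), np.float64(196.012580557862)) (np.float64(390.5839066150727), np.float64(194.65301080438897))
0.3 [0.409768   0.20096289 0.13219674] (np.float64(275.663970332781), np.float64(205.98230262142343)) (np.float64(391.52663701217335), np.float64(192.13565791167397))
```

Call:
{"api": "arm_command", "payload": {"motion": [[1, [-0.15, -0.02, 0.56], [0, 0, 0]], [1, [-0.15, -0.03, 0.56], [0, 0, 0]], [1, [0, 0, 0.56], [0, 0, 0]], [1, [0, 0, 0], [0, 0, 0]]]}}

```text
time: 2.88
ee_pos: [0.4175, 0.2061, 0.1485]
tcp_rot: [-180.0, -0.2, -162.4]
wrist_force: [-0.2, 1.0, 0.9]
opening: 0.0855
```

Run:
```python
from h import *
o=bot.get_obs();print(o["time"],o["ee_pos"],o["tcp_rot"])
c=viewer.calibration("wrist");np.save("w2.npy",c["T"])
im=viewer.camera("wrist");cv2.imwrite("pics/w2.png",im);cv2.imwrite("pics/side2.png",viewer.camera("side"))
p=o["ee_pos"]
for dz in(-.06,-.05,-.04,0,.0187):print(dz,proj("wrist",p+[0,0,dz],c))
print(c["T"][:3,3])
```

```text
2.875 [0.41750965 0.20612507 0.14846667] [-179.9710575    -0.23591002 -162.39733368]
-0.06 (np.float64(278.33934853063226), np.float64(217.93267863301284))
-0.05 (np.float64(278.3194445915804), np.float64(221.8640978337253))
-0.04 (np.float64(278.297929837698), np.float64(226.11368462615732))
0 (np.float64(278.19109654936267), np.float64(247.21535902051238))
0.0187 (np.float64(278.1255930843245), np.float64(260.15358092190274))
[0.34129893 0.18233651 0.329818  ]
```

View pics/w2.png

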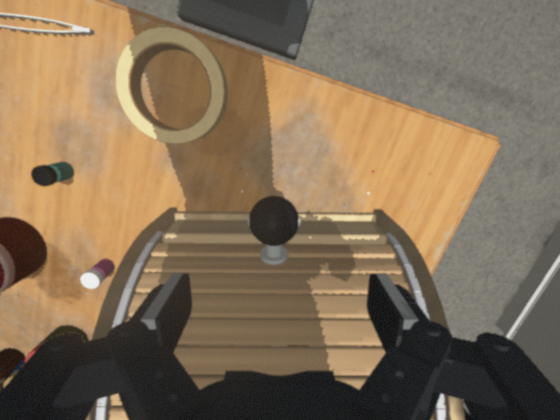

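View pics/side2.png

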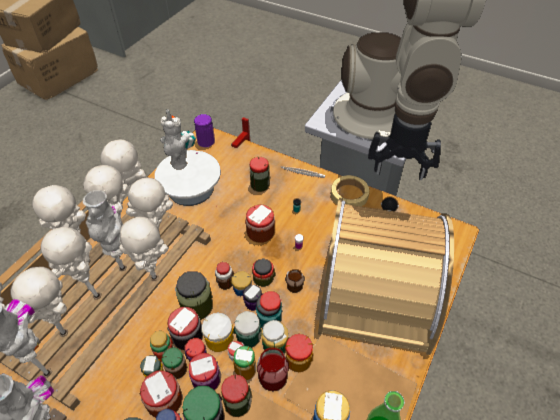

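Run:
```python
from h import *
im=cv2.imread("pics/w2.png");m=(im.max(2)<60).astype(np.uint8);m[:, :240]=0;m[:,310:]=0;m[:190]=0;m[248:]=0
ys,xs=np.where(m>0);(cx,cy),r=cv2.minEnclosingCircle(np.c_[xs,ys].astype(np.float32));print(cx,cy,r)
c1=dict(viewer.calibration("wrist"));c1["T"]=np.load("w1.npy");c2=dict(c1);c2["T"]=np.load("w2.npy")
print(tri([("wrist",(275.1,204.4),c1),("wrist",(cx,cy),c2),("side",(389.5,204.3))]))
print(tri([("wrist",(275.1,204.4),c1),("wrist",(cx,cy),c2)]))
print(tri([("wrist",(cx,cy),c2),("side",(389.5,204.3))]))
o,d=ray("wrist",(cx,cy),c2);print(o+d*(306.3*.020/r))
for z in(.09,.1,.11):print(onz("wrist",(cx,cy),z,c2))
```

```text
273.6400146484375 220.63999938964844 24.2401180267334
(array([0.41750449, 0.20303924, 0.09853277]), [np.float64(0.668558572385633), np.float64(0.800379603751846), np.float64(1.4679528459494484)])
(array([0.41799115, 0.20240935, 0.09740698]), [np.float64(0.06503470990915379), np.float64(0.06503470990917606)])
(array([0.41741637, 0.20336242, 0.09851643]), [np.float64(1.1339431725523272), np.float64(1.1339431725523628)])
[0.42024359 0.20292972 0.09062804]
[0.42045088 0.20298379 0.09      ]
[0.41715037 0.20212284 0.1       ]
[0.41384987 0.20126188 0.11      ]
```

Call:
{"api": "arm_command", "payload": {"motion": [[1, [0, -0.06, 0.4], [0, 0, 0]], [1, [0, 0, 0.4], [0, 0, 0]], [1, [0, 0, 0.4], [0, 0, 0]], [1, [0, 0, 0], [0, 0, 0]], [0.3, [0, 0, 0], [0, 0, 0]], [0.3, [0, 0, 0], [0, 0, 0]], [0.3, [0, 0, 0], [0, 0, 0]], [0.3, [0, 0, 0], [0, 0, 0]]], "newtons": 50}}

```text
time: 3.98
ee_pos: [0.4205, 0.2025, 0.0788]
tcp_rot: [180.0, 0.0, -162.5]
wrist_force: [-0.0, -0.9, -0.5]
opening: 0.0256
```

Run:
```python
from h import *
o=bot.get_obs();print(o["time"],o["ee_pos"],o["tcp_rot"],o["opening"],o["wrist_force"])
c=viewer.calibration("wrist");np.save("w3.npy",c["T"])
cv2.imwrite("pics/w3.png",viewer.camera("wrist"))
```

```text
3.975 [0.4204896  0.20253483 0.07880312] [ 1.79997130e+02  2.49468205e-02 -1.62481987e+02] 0.025626045674617935 [-0.03209673 -0.93321825 -0.53946266]
```

View pics/w3.png

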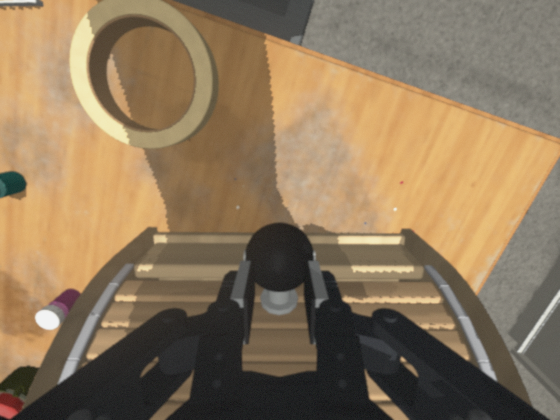

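Run:
```python
from h import *
c=dict(viewer.calibration("wrist"));p=bot.get_obs()["ee_pos"]
for dz in(0,.0187,.03):print(dz,proj("wrist",p+[0,0,dz],c))
ex=np.array([np.cos(.305),np.sin(.305),0])
for z in (.08,.09,.1,.11):print(onz("wrist",(279,257),z,c))
c1=dict(c);c1["T"]=np.load("w1.npy");c2=dict(c);c2["T"]=np.load("w2.npy");c3=dict(c);c3["T"]=np.load("w3.npy")
print(tri([("wrist",(275.1,204.4),c1),("wrist",(273.6,220.6),c2),("wrist",(279.5,256.5),c3)]))
print(c3["T"][:3,3],p)
crop("pics/w3.png",200,200,360,360,4,"pics/c7.png")
```

```text
0 (np.float64(278.22294964483626), np.float64(247.16717204151564))
0.0187 (np.float64(278.17715518607173), np.float64(260.2248948096033))
0.03 (np.float64(278.14480414280285), np.float64(269.449394141187))
[0.4262749  0.20488322 0.08      ]
[0.42166603 0.20341415 0.09      ]
[0.41705717 0.20194508 0.1       ]
[0.4124483  0.20047601 0.11      ]
(array([0.41786204, 0.20241239, 0.09773565]), [np.float64(0.0419272659380886), np.float64(0.13565567529651718), np.float64(0.10545554728211345)])
[0.34348811 0.17850488 0.25980546] [0.42040135 0.20250091 0.07865956]
```

View pics/c7.png

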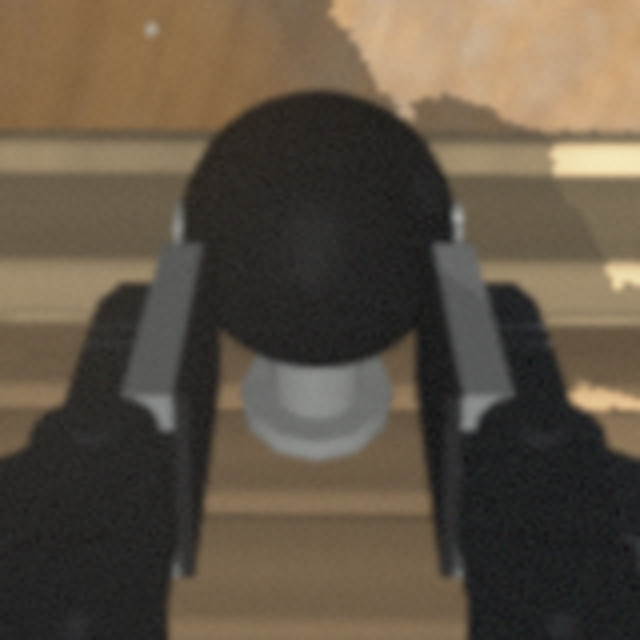

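Run:
```python
from h import *
crop("pics/w2.png",100,240,240,360,5,"pics/c8.png")
cv2.imwrite("pics/side3.png",viewer.camera("side"))
crop("pics/side3.png",340,130,480,250,5,"pics/c9.png")
print(bot.get_obs()["opening"])
```

```text
0.025822060703356617
```

View pics/c8.png

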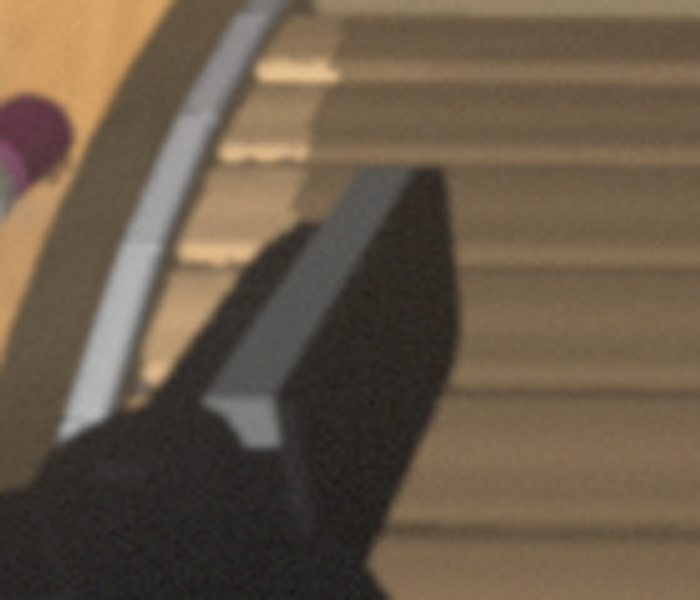

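View pics/c9.png

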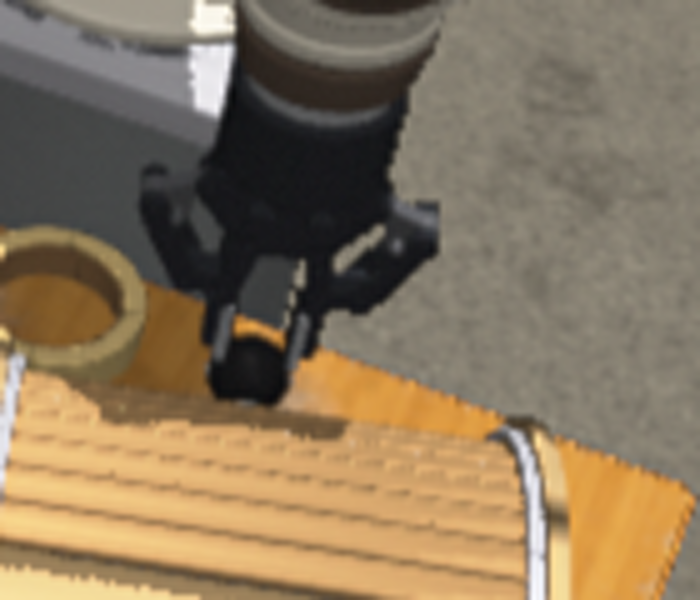

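Run:
```python
from h import *
def tf(T,px,yv,tcp,rot):
    c=dict(viewer.calibration("wrist"));c["T"]=T
    o,d=ray("wrist",px,c);R=Ro.from_euler("xyz",rot,degrees=True)
    o=R.inv().apply(o-tcp);d=R.inv().apply(d)
    return o+d*(yv-o[1])/d[1], o
T2=np.load("w2.npy");p2=np.array([0.41750965,0.20612507,0.14846667]);r2=[-179.971,-.236,-162.397]
for s in((182.8,273.2),):
  for y in(.0427,-.0427): print(tf(T2,s,y,p2,r2))
T3=np.load("w3.npy");p3=np.array([.4204896,.20253483,.0788]);r3=[180,.025,-162.48]
for s in((200+203/4,200+240/4),(200+435/4,260)):
  for y in(.0128,-.0128,.018,-.018,.02,-.02): print(s,y,tf(T3,s,y,p3,r3)[0])
```

```text
(array([ 0.14698359,  0.0427    , -0.30200876]), array([ 0.08058258,  0.00028135, -0.18102111]))
(array([ 0.01330071, -0.0427    , -0.0584285 ]), array([ 0.08058258,  0.00028135, -0.18102111]))
(250.75, 260.0) 0.0128 [ 0.14238807  0.0128     -0.30580379]
(250.75, 260.0) -0.0128 [ 0.01616599 -0.0128     -0.05099869]
(250.75, 260.0) 0.018 [ 0.16802693  0.018      -0.35756108]
(250.75, 260.0) -0.018 [-0.00947286 -0.018       0.0007586 ]
(250.75, 260.0) 0.02 [ 0.17788803  0.02       -0.37746773]
(250.75, 260.0) -0.02 [-0.01933396 -0.02        0.02066525]
(308.75, 260) 0.0128 [ 0.02345326  0.0128     -0.06569433]
(308.75, 260) -0.0128 [ 0.140133   -0.0128     -0.30126731]
(308.75, 260) 0.018 [-0.00024731  0.018      -0.01784357]
(308.75, 260) -0.018 [ 0.16383357 -0.018      -0.34911807]
(308.75, 260) 0.02 [-0.00936291  0.02        0.00056057]
(308.75, 260) -0.02 [ 0.17294917 -0.02       -0.36752221]
```

Run:
```python
from h import *
ey=np.array([-.30,.954,0]);p=bot.get_obs()["ee_pos"]
for z in(0,.02,.03,.04,.05):
  print(z,[tuple(np.round((np.array(proj("side",p+ey*s*.016+[0,0,z]))-[340,130])*5+2)) for s in(-1,1)])
print([(np.array(proj("side",[.4178,.2024,.0977]))-[340,130])*5+2])
```

```text
0 [(np.float64(203.0), np.float64(399.0)), (np.float64(270.0), np.float64(409.0))]
0.02 [(np.float64(209.0), np.float64(371.0)), (np.float64(277.0), np.float64(381.0))]
0.03 [(np.float64(212.0), np.float64(357.0)), (np.float64(281.0), np.float64(367.0))]
0.04 [(np.float64(215.0), np.float64(343.0)), (np.float64(285.0), np.float64(353.0))]
0.05 [(np.float64(219.0), np.float64(329.0)), (np.float64(288.0), np.float64(339.0))]
[array([244.6266083, 373.9350597])]
```

Call:
{"api": "arm_command", "payload": {"motion": [[1, [0, 0, 0], [0, 0, 0]], [1, [0, 0, 0], [0, 0, 0]], [1, [0, 0, 0], [0, 0, 0]], [1, [0.04, 0, 0.31], [0, 0, 0]], [1, [0, 0, 0.31], [0, 0, 0]], [1, [0, 0, 0], [0, 0, 0]]]}}

```text
time: 4.82
ee_pos: [0.4171, 0.2013, 0.0397]
tcp_rot: [-180.0, -0.2, -162.5]
wrist_force: [-0.0, -0.1, -0.7]
opening: 0.0857
```

Run:
```python
from h import *
o=bot.get_obs();print(o["time"],o["ee_pos"],o["tcp_rot"],o["opening"],o["wrist_force"])
cv2.imwrite("pics/w4.png",viewer.camera("wrist"));cv2.imwrite("pics/side4.png",viewer.camera("side"))
crop("pics/side4.png",340,130,480,250,5,"pics/c10.png")
```

```text
4.825 [0.41710428 0.20126833 0.03968986] [-1.79975330e+02 -1.54292969e-01 -1.62482459e+02] 0.08567259938071597 [-0.02296113 -0.118393   -0.67758078]
```

View pics/w4.png

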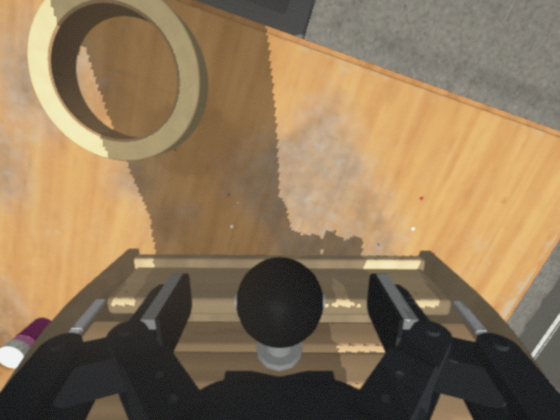

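View pics/c10.png

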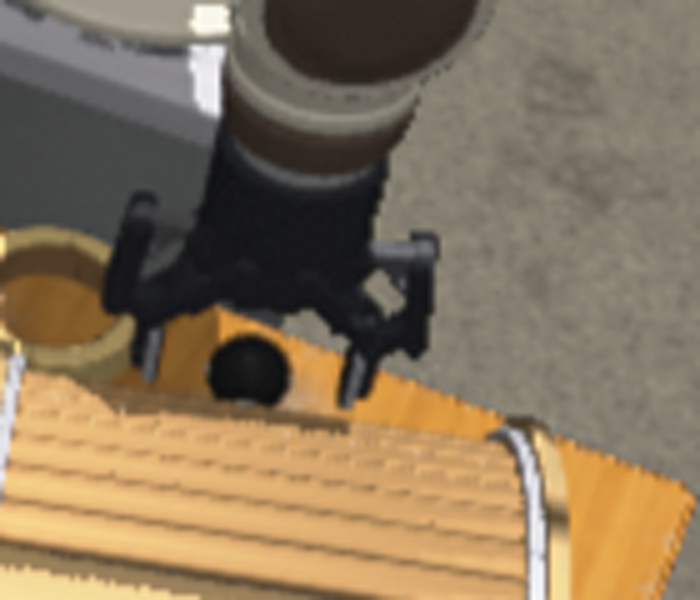

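Call:
{"api": "arm_command", "payload": {"motion": [[0.3, [0, 0, 0], [0, 0, 0]], [0.3, [0, 0, 0], [0, 0, 0]], [0.3, [0, 0, 0], [0, 0, 0]], [0.3, [0, 0, 0], [0, 0, 0]]], "newtons": 50}}

```text
time: 5.42
ee_pos: [0.4181, 0.2019, 0.0415]
tcp_rot: [180.0, 0.0, -162.5]
wrist_force: [-0.2, 1.1, 0.4]
opening: 0.0375
```

Run:
```python
from h import *
o=bot.get_obs();print(o["time"],o["ee_pos"],o["tcp_rot"],o["opening"],o["wrist_force"])
cv2.imwrite("pics/w5.png",viewer.camera("wrist"))
crop("pics/w5.png",180,220,380,370,4,"pics/c11.png")
```

```text
5.425 [0.41814715 0.20188837 0.04149967] [ 1.79985788e+02  1.91339733e-02 -1.62477701e+02] 0.03752970192616064 [-0.19661286  1.06718896  0.3532657 ]
```

View pics/c11.png

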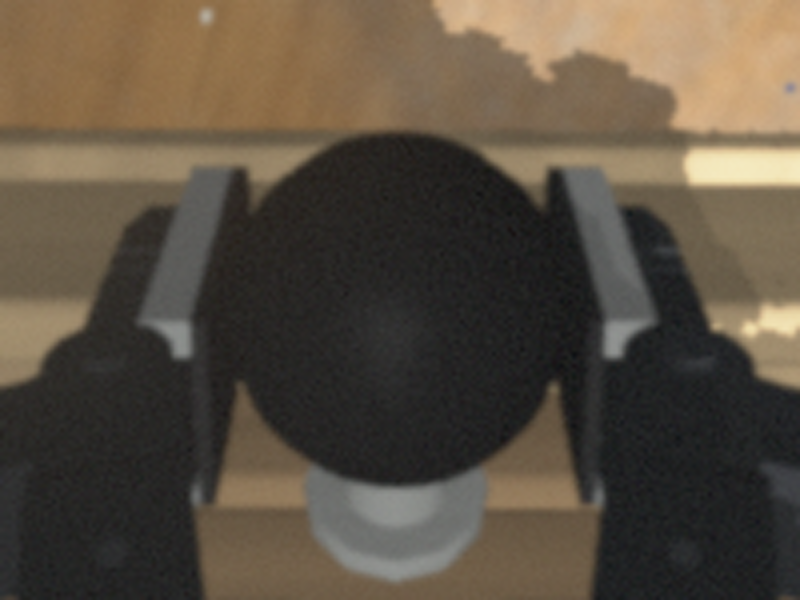

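Run:
```python
import numpy as np
th=np.linspace(.224,1.90,21)
for i in range(20):
    print(i,[round(-.1695*(np.cos(th[i])-np.cos(th[i+1]))/.06,3),0,round(-.1695*(np.sin(th[i+1])-np.sin(th[i]))/.06,3)])
```

```text
0 [np.float64(-0.062), 0, np.float64(-0.228)]
1 [np.float64(-0.081), 0, np.float64(-0.222)]
2 [np.float64(-0.099), 0, np.float64(-0.215)]
3 [np.float64(-0.117), 0, np.float64(-0.206)]
4 [np.float64(-0.134), 0, np.float64(-0.195)]
5 [np.float64(-0.15), 0, np.float64(-0.183)]
6 [np.float64(-0.165), 0, np.float64(-0.17)]
7 [np.float64(-0.178), 0, np.float64(-0.156)]
8 [np.float64(-0.191), 0, np.float64(-0.14)]
9 [np.float64(-0.202), 0, np.float64(-0.124)]
10 [np.float64(-0.211), 0, np.float64(-0.107)]
11 [np.float64(-0.22), 0, np.float64(-0.088)]
12 [np.float64(-0.226), 0, np.float64(-0.07)]
13 [np.float64(-0.231), 0, np.float64(-0.051)]
14 [np.float64(-0.235), 0, np.float64(-0.031)]
15 [np.float64(-0.236), 0, np.float64(-0.011)]
16 [np.float64(-0.237), 0, np.float64(0.008)]
17 [np.float64(-0.235), 0, np.float64(0.028)]
18 [np.float64(-0.232), 0, np.float64(0.048)]
19 [np.float64(-0.227), 0, np.float64(0.067)]
```

Call:
{"api": "arm_command", "payload": {"motion": [[0.3, [-0.062, 0, -0.228], [0, 0, 0]], [0.3, [-0.081, 0, -0.222], [0, 0, 0]], [0.3, [-0.099, 0, -0.215], [0, 0, 0]], [0.3, [-0.117, 0, -0.206], [0, 0, 0]], [0.3, [-0.134, 0, -0.195], [0, 0, 0]]]}}

```text
time: 6.1
ee_pos: [0.4468, 0.2107, 0.1063]
tcp_rot: [-180.0, 0.0, -162.5]
wrist_force: [2.5, 0.8, -4.9]
opening: 0.0374
```

Call:
{"api": "arm_command", "payload": {"motion": [[0.3, [-0.15, 0, -0.183], [0, 0, 0]], [0.3, [-0.165, 0, -0.17], [0, 0, 0]], [0.3, [-0.178, 0, -0.156], [0, 0, 0]], [0.3, [-0.191, 0, -0.14], [0, 0, 0]], [0.3, [-0.202, 0, -0.124], [0, 0, 0]], [0.3, [-0.211, 0, -0.107], [0, 0, 0]]]}}

```text
time: 6.85
ee_pos: [0.5096, 0.2301, 0.1587]
tcp_rot: [-179.9, -0.0, -162.5]
wrist_force: [0.7, -1.8, -5.0]
opening: 0.0379
```

Call:
{"api": "arm_command", "payload": {"motion": [[0.3, [-0.22, 0, -0.088], [0, 0, 0]], [0.3, [-0.226, 0, -0.07], [0, 0, 0]], [0.3, [-0.231, 0, -0.051], [0, 0, 0]], [0.3, [-0.235, 0, -0.031], [0, 0, 0]], [0.3, [0, 0, 0], [0, 0, 0]]]}}

```text
time: 7.48
ee_pos: [0.5626, 0.2465, 0.173]
tcp_rot: [-179.9, 0.1, -162.5]
wrist_force: [4.0, -4.0, 0.5]
opening: 0.0375
```

Run:
```python
from h import *
o=bot.get_obs();print(o["time"],o["ee_pos"],o["tcp_rot"],o["opening"],o["wrist_force"],o["q"])
cv2.imwrite("pics/w6.png",viewer.camera("wrist"));cv2.imwrite("pics/side6.png",viewer.camera("side"))
```

```text
7.475 [0.56259008 0.24646797 0.17300089] [-1.79923956e+02  6.59228856e-02 -1.62525496e+02] 0.03749009023294126 [ 4.01669812 -4.00619405  0.49354211] [ 2.37014521e+01  1.35789542e+01  1.75057056e+01  9.38694657e+01
 -8.27457825e-02  6.22695090e+00]
```

View pics/side6.png

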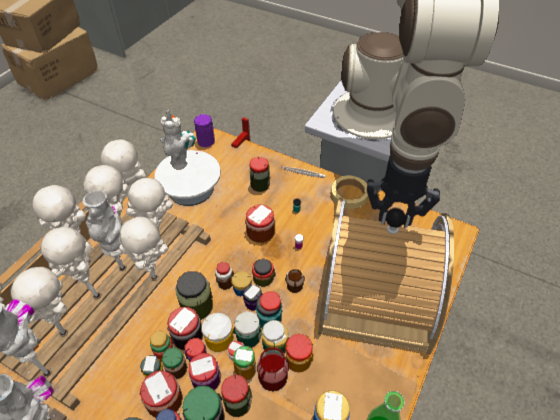

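Call:
{"api": "arm_command", "payload": {"motion": [[0.3, [-0.236, 0, -0.011], [0, 0, 0]], [0.3, [-0.237, 0, 0.008], [0, 0, 0]], [0.3, [-0.235, 0, 0.028], [0, 0, 0]], [0.3, [-0.232, 0, 0.048], [0, 0, 0]]]}}

```text
time: 8.07
ee_pos: [0.6153, 0.2627, 0.1685]
tcp_rot: [-179.9, -0.0, -162.5]
wrist_force: [0.9, -6.7, -0.4]
opening: 0.0376
```

Call:
{"api": "arm_command", "payload": {"motion": [[0.3, [-0.15, 0, 0.045], [0, 0, 0]], [0.3, [-0.077, 0, 0.022], [0, 0, 0]], [0.3, [0, 0, 0], [0, 0, 0]]]}}

```text
time: 8.45
ee_pos: [0.6269, 0.2663, 0.165]
tcp_rot: [-179.9, -0.1, -162.5]
wrist_force: [-6.1, -8.3, 4.3]
opening: 0.0377
```

Call:
{"api": "arm_command", "payload": {"motion": [[0.3, [-0.09, 0, 0.03], [0, 0, 0]], [0.3, [0, 0, 0], [0, 0, 0]]]}}

```text
time: 8.7
ee_pos: [0.627, 0.2664, 0.1647]
tcp_rot: [-179.9, -0.6, -162.5]
wrist_force: [-34.8, -18.7, 17.5]
opening: 0.0376
```

Run:
```python
from h import *
o=bot.get_obs();print(o["time"],o["ee_pos"],o["tcp_rot"],o["opening"],o["wrist_force"],o["q"])
cv2.imwrite("pics/w7.png",viewer.camera("wrist"));cv2.imwrite("pics/side7.png",viewer.camera("side"))
crop("pics/side7.png",310,150,470,350,4,"pics/c12.png")
```

```text
8.7 [0.62700836 0.26636813 0.16472248] [-179.88965033   -0.62044684 -162.50777263] 0.03756058323495199 [-34.7895722  -18.72751281  17.48068191] [ 2.30405490e+01  2.44710764e+01  3.03704203e+01  9.65275527e+01
 -4.98458760e-02  5.54799745e+00]
```

View pics/w7.png

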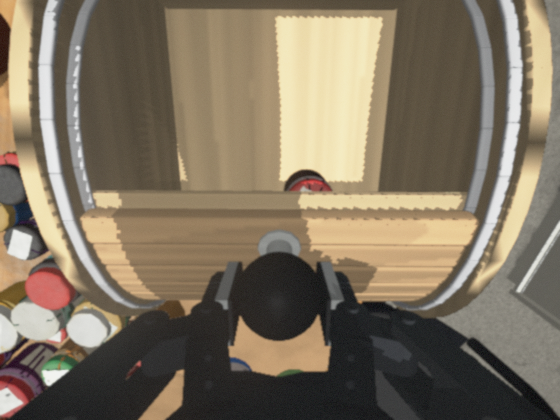

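View pics/c12.png

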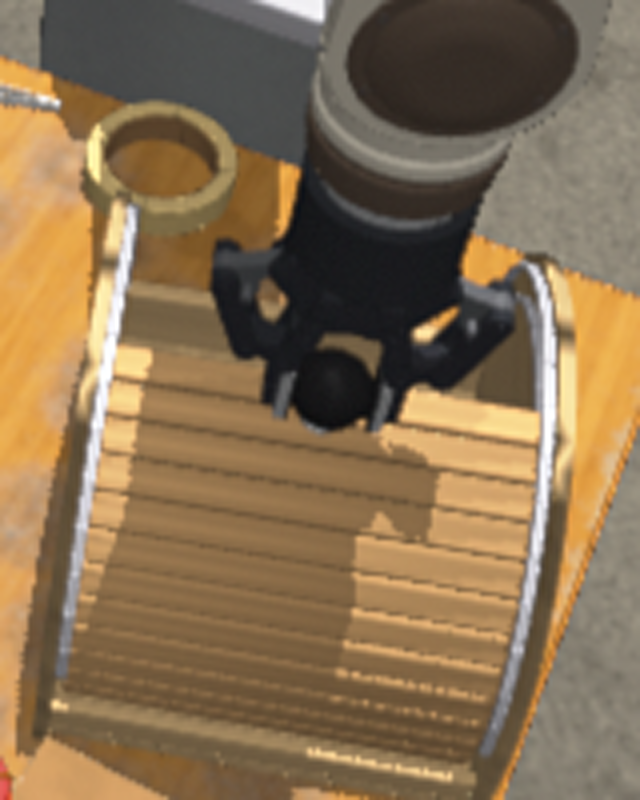

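Call:
{"api": "arm_command", "payload": {"motion": [[0.3, [0.1, 0, -0.03], [0, 0, 0]], [1, [0, 0, 0], [0, 0, 0]], [1, [0, 0, 0], [0, 0, 0]], [1, [0, 0, 0], [0, 0, 0]], [1, [0, 0, -0.4], [0, 0, 0]], [1, [0, 0, -0.7], [0, 0, 0]]]}}

```text
time: 9.55
ee_pos: [0.6268, 0.2678, 0.2291]
tcp_rot: [-180.0, -0.2, -162.5]
wrist_force: [0.9, 0.1, 1.1]
opening: 0.0858
```

Run:
```python
from h import *
o=bot.get_obs();print(o["time"],o["ee_pos"],o["tcp_rot"],o["opening"],o["wrist_force"],o["q"])
print(tri([("side",(259,163.2)),("scene",(247.2,188.8))]))
print(tri([("side",(259.4,187)),("scene",(247.6,216))]))
plan([.41,-.14,.20],None,9)
```

```text
9.55 [0.62681148 0.26778384 0.22912999] [-179.99035475   -0.18036894 -162.47124429] 0.08577818417332848 [0.85870428 0.09587791 1.11750636] [2.31291570e+01 2.66511398e+01 4.06540082e+01 1.04183318e+02
 8.00293739e-03 5.60037352e+00]
(array([ 0.42571077, -0.15128835,  0.0748901 ]), [np.float64(1.3454017508760114), np.float64(1.3454017508759724)])
(array([ 0.4399312 , -0.14357715,  0.00120371]), [np.float64(0.3910871584703856), np.float64(0.39108715847048664)])
turn z units total 0.0 shift total (tool axes AFTER turn) units [ 5.493 -5.392  0.485] per row/ 9 [ 0.61  -0.599  0.054]
```

Call:
{"api": "arm_command", "payload": {"motion": [[1, [0.61, -0.6, 0], [0, 0, 0]], [1, [0.61, -0.6, 0], [0, 0, 0]], [1, [0.61, -0.6, 0], [0, 0, 0]], [1, [0.61, -0.6, 0], [0, 0, 0]], [1, [0.61, -0.6, 0.1], [0, 0, 0]], [1, [0.61, -0.6, 0.1], [0, 0, 0]], [1, [0.61, -0.6, 0.1], [0, 0, 0]], [1, [0.61, -0.6, 0.1], [0, 0, 0]], [1, [0.61, -0.6, 0.1], [0, 0, 0]], [1, [0, 0, 0], [0, 0, 0]], [1, [0, 0, 0], [0, 0, 0]]]}}

```text
time: 10.92
ee_pos: [0.4111, -0.1402, 0.2003]
tcp_rot: [-180.0, 0.0, -162.5]
wrist_force: [0.8, 0.2, -0.3]
opening: 0.0855
```

Run:
```python
from h import *
o=bot.get_obs();print(o["time"],o["ee_pos"],o["tcp_rot"],o["opening"],o["wrist_force"],o["q"])
c=viewer.calibration("wrist");np.save("w8.npy",c["T"])
cv2.imwrite("pics/w8.png",viewer.camera("wrist"));cv2.imwrite("pics/side8.png",viewer.camera("side"))
```

```text
10.925 [ 0.41106618 -0.14023466  0.20026808] [-1.79999586e+02  3.32815494e-02 -1.62520542e+02] 0.08550518369460457 [ 0.80503265  0.18887916 -0.28405727] [-1.88514008e+01 -1.06079412e+01 -4.14717479e+00  9.64337090e+01
  1.93836930e-02 -3.63308546e+01]
```

View pics/w8.png

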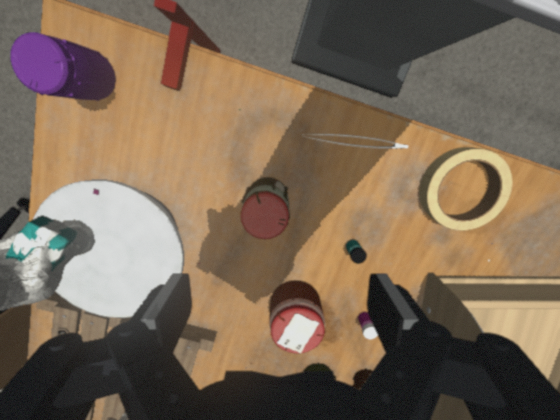

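View pics/side8.png

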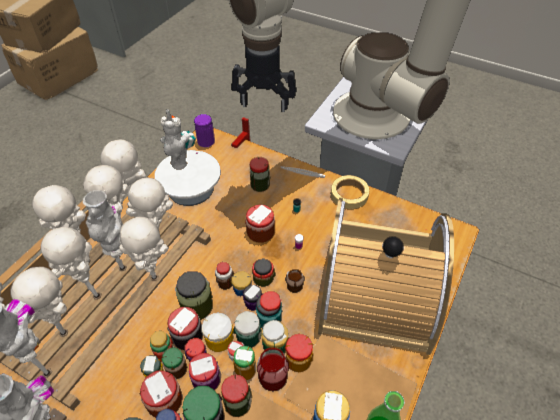

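Run:
```python
from h import *
c=dict(viewer.calibration("wrist"));c["T"]=np.load("w8.npy")
im=cv2.imread("pics/w8.png");h=cv2.cvtColor(im,cv2.COLOR_BGR2HSV)
m=(((h[...,0]<8)|(h[...,0]>172))&(h[...,1]>100)&(h[...,2]>60)).astype(np.uint8);m2=m*0;m2[170:250,225:305]=m[170:250,225:305]
cs,_=cv2.findContours(m2,0,2);k=max(cs,key=cv2.contourArea);(x,y),r=cv2.minEnclosingCircle(k);print(x,y,r,cv2.fitEllipse(k))
p=onz("wrist",(x,y),.087,c);print(p,r*np.linalg.norm(p-c["T"][:3,3])/306)
print(tri([("wrist",(x,y),c),("side",(259,163.2)),("scene",(247.2,188.8))]))
plan([p[0],p[1],.055-.056],None,6)
```

```text
264.2418212890625 214.85769653320312 24.17098617553711 ((264.6266784667969, 215.5572052001953), (45.02505111694336, 47.54741668701172), 80.76316833496094)
[ 0.42955112 -0.14937186  0.087     ] 0.024465381957188358
(array([ 0.43124093, -0.14829719,  0.0797969 ]), [np.float64(0.9488235167261669), np.float64(1.989341059993852), np.float64(1.2618569788685299)])
turn z units total 0.0 shift total (tool axes AFTER turn) units [-0.24  -0.247  3.353] per row/ 6 [-0.04  -0.041  0.559]
```

Call:
{"api": "arm_command", "payload": {"motion": [[1, [-0.12, -0.12, 0.55], [0, 0, 0]], [1, [-0.12, -0.13, 0.55], [0, 0, 0]], [1, [0, 0, 0.55], [0, 0, 0]], [1, [0, 0, 0], [0, 0, 0]], [1, [0, 0, 0], [0, 0, 0]]]}}

```text
time: 11.65
ee_pos: [0.4298, -0.1498, 0.1024]
tcp_rot: [-180.0, 0.1, -162.4]
wrist_force: [-0.1, -0.7, 0.3]
opening: 0.0859
```

Run:
```python
from h import *
o=bot.get_obs();print(o["time"],o["ee_pos"],o["tcp_rot"],o["opening"],o["wrist_force"])
c=viewer.calibration("wrist");np.save("w9.npy",c["T"])
im=viewer.camera("wrist");cv2.imwrite("pics/w9.png",im)
h=cv2.cvtColor(im,cv2.COLOR_BGR2HSV)
m=(((h[...,0]<8)|(h[...,0]>172))&(h[...,1]>100)&(h[...,2]>40)).astype(np.uint8);m2=m*0;m2[190:330,200:360]=m[190:330,200:360]
cs,_=cv2.findContours(m2,0,2);k=max(cs,key=cv2.contourArea);e=cv2.fitEllipse(k);print(e)
p=onz("wrist",e[0],.087,c);print(p,e[1][1]/2*np.linalg.norm(p-c["T"][:3,3])/306)
c8=dict(c);c8["T"]=np.load("w8.npy");print(tri([("wrist",e[0],c),("wrist",(264.6,215.5),c8)]))
plan([p[0],p[1],.055-.056],None,3)
```

```text
11.65 [ 0.42979545 -0.14984069  0.10244373] [-1.79958056e+02  6.05999817e-02 -1.62411458e+02] 0.08592389903813265 [-0.11949824 -0.6672814   0.30115501]
((279.2228088378906, 238.26235961914062), (64.41345977783203, 70.06571960449219), 77.07087707519531)
[ 0.4297074 -0.1491478  0.087    ] 0.024313849248918506
(array([ 0.4316893 , -0.1485464 ,  0.08202799]), [np.float64(0.03853091227494164), np.float64(0.03853091227498564)])
turn z units total 0.0 shift total (tool axes AFTER turn) units [0.    0.016 1.729] per row/ 3 [0.    0.005 0.576]
```

View pics/w9.png

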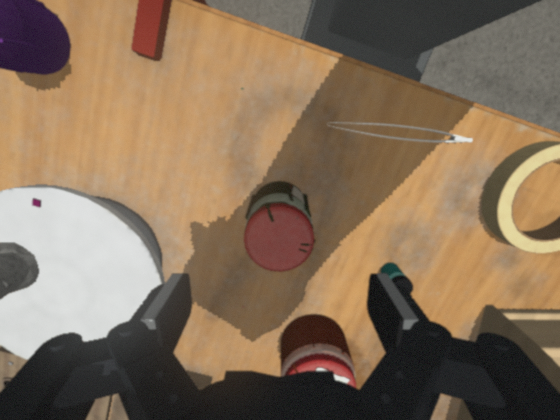

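Call:
{"api": "arm_command", "payload": {"motion": [[1, [0, 0.02, 0.5], [0, 0, 0]], [1, [0, 0, 0.5], [0, 0, 0]], [1, [0, 0, 0.5], [0, 0, 0]], [1, [0, 0, 0], [0, 0, 0]]]}}

```text
time: 12.2
ee_pos: [0.4281, -0.1488, 0.0107]
tcp_rot: [179.9, -0.1, -162.5]
wrist_force: [-0.8, 1.1, 0.4]
opening: 0.0855
```

Call:
{"api": "arm_command", "payload": {"motion": [[1, [0, 0, 0.14], [0, 0, 0]], [1, [0, 0, 0.1], [0, 0, 0]]]}}

```text
time: 12.45
ee_pos: [0.4296, -0.1494, -0.0024]
tcp_rot: [-179.9, 0.1, -162.5]
wrist_force: [0.4, -0.2, 0.2]
opening: 0.0857
```

Run:
```python
from h import *
o=bot.get_obs();print(o["time"],o["ee_pos"],o["tcp_rot"],o["opening"],o["wrist_force"])
cv2.imwrite("pics/w10.png",viewer.camera("wrist"));cv2.imwrite("pics/side10.png",viewer.camera("side"))
crop("pics/side10.png",200,100,340,220,5,"pics/c13.png")
```

```text
12.45 [ 0.42958548 -0.14939388 -0.00240882] [-1.79932809e+02  9.09189440e-02 -1.62477648e+02] 0.0857223381199505 [ 0.43504307 -0.1541144   0.21116905]
```

View pics/w10.png

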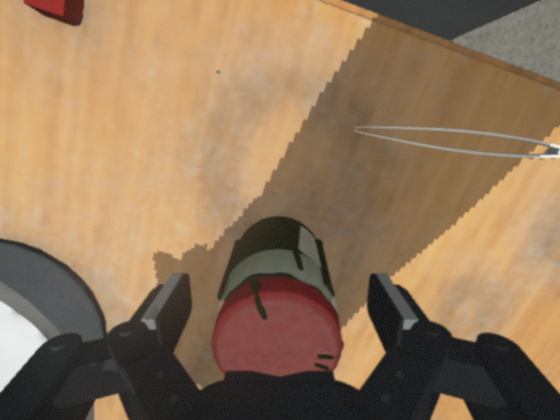

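View pics/c13.png

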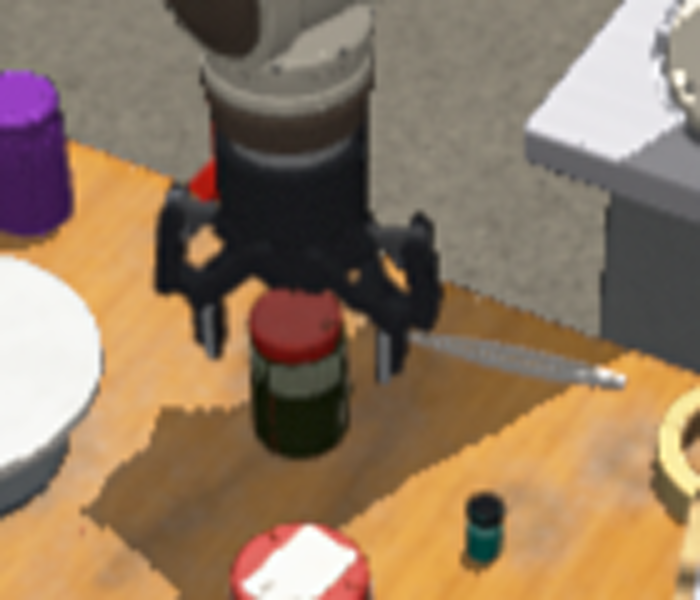

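Run:
```python
from h import *
c=viewer.calibration("wrist");p=bot.get_obs()["ee_pos"]
for z in (.0,.03,.08,.087):print(z,proj("wrist",[p[0],p[1],z],c))
```

```text
0.0 (np.float64(278.2108158301497), np.float64(249.3053797862898))
0.03 (np.float64(278.12286814663264), np.float64(272.3742301567845))
0.08 (np.float64(277.8818187256473), np.float64(335.6019674004378))
0.087 (np.float64(277.8316489551008), np.float64(348.7615968935206))
```

Call:
{"api": "arm_command", "payload": {"motion": [[0.45, [0, 0, 0], [0, 0, 0]], [0.45, [0, 0, 0], [0, 0, 0]], [0.45, [0, 0, 0], [0, 0, 0]], [0.45, [0, 0, 0], [0, 0, 0]], [0.45, [0, 0, -0.15], [0, 0, 0]], [0.45, [0, 0, -0.4], [0, 0, 0]]], "newtons": 50}}

```text
time: 13.3
ee_pos: [0.4276, -0.1487, 0.029]
tcp_rot: [179.9, -0.1, -162.5]
wrist_force: [0.1, -0.1, -1.5]
opening: 0.05
```

Run:
```python
from h import *
o=bot.get_obs();print(o["time"],o["ee_pos"],o["tcp_rot"],o["opening"],o["wrist_force"])
cv2.imwrite("pics/w11.png",viewer.camera("wrist"));cv2.imwrite("pics/side11.png",viewer.camera("side"))
crop("pics/side11.png",200,80,340,200,5,"pics/c14.png")
```

```text
13.3 [ 0.42756598 -0.14871539  0.02902936] [ 1.79898757e+02 -1.37522131e-01 -1.62481765e+02] 0.049966343155237986 [ 0.06766587 -0.10194818 -1.54365939]
```

View pics/c14.png

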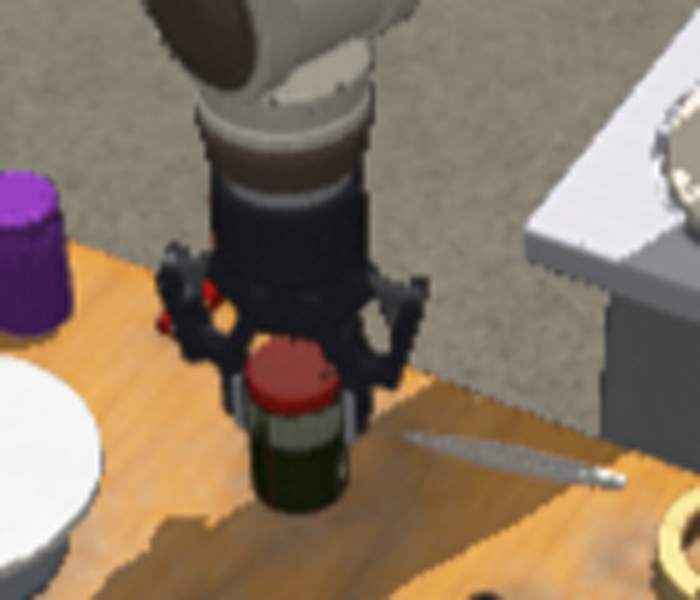

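View pics/w11.png

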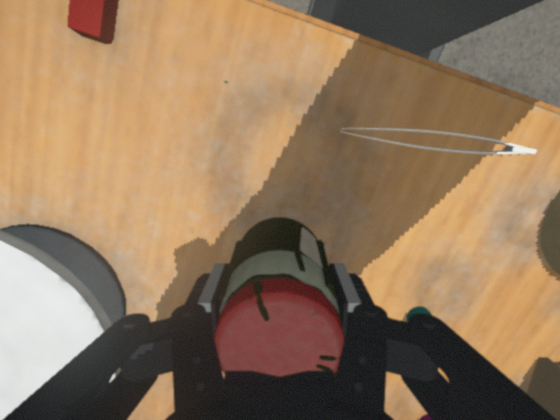

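Call:
{"api": "arm_command", "payload": {"motion": [[0.45, [0, 0, -0.6], [0, 0, 0]], [0.45, [0, 0, -0.8], [0, 0, 0]], [0.45, [0, 0, -0.8], [0, 0, 0]], [0.45, [0, 0, -0.7], [0, 0, 0]], [0.45, [0, 0, -0.55], [0, 0, 0]], [0.45, [0, 0, 0], [0, 0, 0]]]}}

```text
time: 14.15
ee_pos: [0.4296, -0.1494, 0.2381]
tcp_rot: [-179.9, 0.1, -162.5]
wrist_force: [-0.5, -0.6, -4.4]
opening: 0.0501
```

Run:
```python
from h import *
o=bot.get_obs();print(o["time"],o["ee_pos"],o["tcp_rot"],o["opening"],o["wrist_force"])
plan([.5188,.233,.235],None,10)
```

```text
14.15 [ 0.42962195 -0.14940885  0.23807369] [-1.79897865e+02  1.37867173e-01 -1.62477541e+02] 0.050133197081720114 [-0.46345711 -0.57580838 -4.3615308 ]
turn z units total 0.0 shift total (tool axes AFTER turn) units [-3.336  5.63   0.051] per row/ 10 [-0.334  0.563  0.005]
```

Call:
{"api": "arm_command", "payload": {"motion": [[0.45, [-0.15, 0.26, 0], [0, 0, 0]], [0.45, [-0.33, 0.56, 0], [0, 0, 0]], [0.45, [-0.33, 0.56, 0], [0, 0, 0]], [0.45, [-0.33, 0.56, 0], [0, 0, 0]], [0.45, [-0.33, 0.56, 0], [0, 0, 0]], [0.45, [-0.33, 0.56, 0], [0, 0, 0]], [0.45, [-0.33, 0.56, 0], [0, 0, 0]], [0.45, [-0.33, 0.56, 0], [0, 0, 0]], [0.45, [-0.33, 0.56, 0], [0, 0, 0]], [0.45, [-0.33, 0.56, 0], [0, 0, 0]], [0.45, [-0.22, 0.33, 0], [0, 0, 0]], [0.45, [0, 0, 0], [0, 0, 0]]]}}

```text
time: 15.65
ee_pos: [0.5178, 0.2345, 0.2337]
tcp_rot: [-180.0, -0.2, -162.4]
wrist_force: [0.2, -0.0, -3.3]
opening: 0.0498
```

Run:
```python
from h import *
o=bot.get_obs();print(o["time"],o["ee_pos"],o["tcp_rot"],o["opening"],o["wrist_force"])
c=viewer.calibration("wrist");np.save("w12.npy",c["T"])
cv2.imwrite("pics/w12.png",viewer.camera("wrist"));cv2.imwrite("pics/side12.png",viewer.camera("side"))
```

```text
15.65 [0.51780546 0.23454163 0.23370097] [-179.98073255   -0.21414393 -162.36564127] 0.049770206416027946 [ 0.20484569 -0.04430111 -3.30754026]
```

View pics/w12.png

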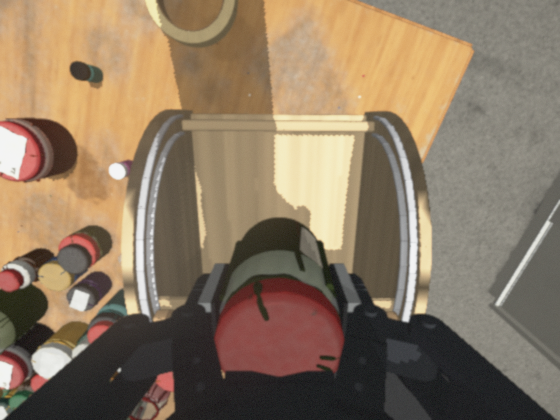

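View pics/side12.png

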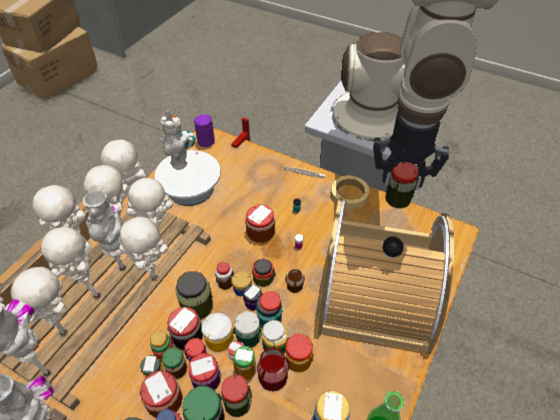

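Run:
```python
from h import *
c=dict(viewer.calibration("wrist"));c["T"]=np.load("w12.npy")
ex=np.array([np.cos(.303),np.sin(.303)]);ey=np.array([-ex[1],ex[0]]);o=np.array([.576,.251])
for px in((183,131),(373,131),(183,118),(373,118)):
    p=onz("wrist",px,.053,c)[:2]-o;print(px,p@ex,p@ey)
for X in(-.136,-.124):print([proj("wrist",np.r_[o+ex*X+ey*Y,.053],c) for Y in(-.11,.11)])
p=bot.get_obs()["ee_pos"][:2]-o;print("tcp own",p@ex,p@ey)
```

```text
(183, 131) -0.12425780534372788 -0.10752985154614267
(373, 131) -0.1254380523776704 0.10909769954812379
(183, 118) -0.13838400904031484 -0.10624675391565984
(373, 118) -0.13955295690657082 0.10768598041426426
[(np.float64(179.8632366033247), np.float64(120.19893335763963)), (np.float64(374.7326681398662), np.float64(121.31297248517758))]
[(np.float64(180.8528899332109), np.float64(131.22213262084747)), (np.float64(373.6638735821934), np.float64(132.31007593712366))]
tcp own -0.060996818761988585 0.0002105558948178876
```

Call:
{"api": "arm_command", "payload": {"motion": [[0.45, [0, 0, 0.5], [0, 0, 0]], [0.45, [0, 0, 0.7], [0, 0, 0]], [0.45, [0, 0, 0.7], [0, 0, 0]], [0.45, [0, 0, 0.7], [0, 0, 0]], [0.45, [0, 0, 0.5], [0, 0, 0]], [0.45, [0, 0, 0.3], [0, 0, 0]], [0.45, [0, 0, 0], [0, 0, 0]]]}}

```text
time: 16.62
ee_pos: [0.5174, 0.2325, 0.0317]
tcp_rot: [-180.0, -0.1, -162.5]
wrist_force: [0.3, -0.0, -2.2]
opening: 0.0501
```

Run:
```python
from h import *
o=bot.get_obs();print(o["time"],o["ee_pos"],o["tcp_rot"],o["opening"],o["wrist_force"])
cv2.imwrite("pics/w13.png",viewer.camera("wrist"));cv2.imwrite("pics/side13.png",viewer.camera("side"))
crop("pics/side13.png",310,110,470,230,5,"pics/c15.png")
```

```text
16.625 [0.51742616 0.23248803 0.03170952] [-1.79986110e+02 -1.06725113e-01 -1.62517753e+02] 0.05008669467577804 [ 0.27478523 -0.00366586 -2.23223725]
```

View pics/w13.png

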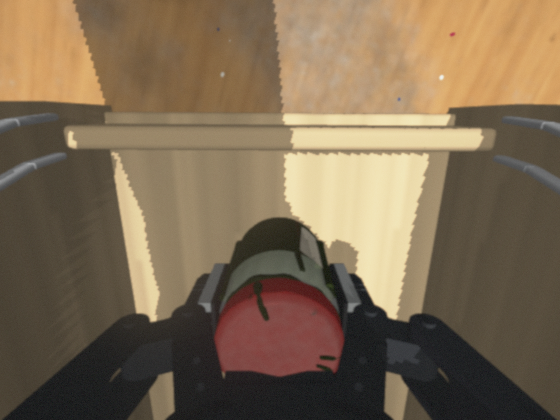

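View pics/c15.png

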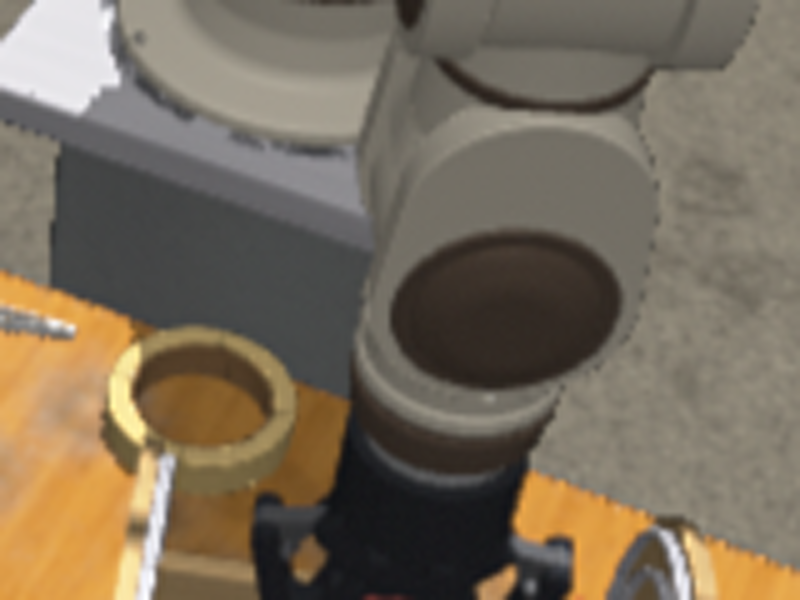

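Call:
{"api": "arm_command", "payload": {"motion": [[0.45, [0, 0, 0.2], [0, 0, 0]], [0.45, [0, 0, 0.14], [0, 0, 0]], [0.45, [0, 0, 0], [0, 0, 0]]]}}

```text
time: 17.1
ee_pos: [0.5175, 0.2331, 0.0113]
tcp_rot: [-180.0, -0.1, -162.5]
wrist_force: [-0.3, -0.9, -2.9]
opening: 0.0499
```

Call:
{"api": "arm_command", "payload": {"motion": [[0.45, [0, 0, 0.03], [0, 0, 0]], [0.45, [0, 0, 0.02], [0, 0, 0]], [0.45, [0, 0, 0], [0, 0, 0]]]}}

```text
time: 17.48
ee_pos: [0.5182, 0.2334, 0.0093]
tcp_rot: [180.0, 0.0, -162.5]
wrist_force: [0.1, 0.1, -3.1]
opening: 0.0501
```

Call:
{"api": "arm_command", "payload": {"motion": [[0.45, [0, 0, 0.03], [0, 0, 0]], [0.45, [0, 0, 0], [0, 0, 0]]]}}

```text
time: 17.73
ee_pos: [0.5182, 0.2334, 0.0075]
tcp_rot: [180.0, 0.0, -162.5]
wrist_force: [0.4, -0.0, -2.6]
opening: 0.05
```

Call:
{"api": "arm_command", "payload": {"motion": [[0.45, [0, 0, 0.03], [0, 0, 0]], [0.45, [0, 0, 0], [0, 0, 0]]]}}

```text
time: 17.98
ee_pos: [0.5185, 0.2335, 0.0074]
tcp_rot: [180.0, 0.1, -162.5]
wrist_force: [-4.1, -2.1, 10.8]
opening: 0.0499
```

Call:
{"api": "arm_command", "payload": {"motion": [[0.45, [0, 0, -0.03], [0, 0, 0]], [0.7, [0, 0, 0], [0, 0, 0]], [1, [0, 0, 0], [0, 0, 0]], [1, [0, 0, 0], [0, 0, 0]], [1, [0, 0, -0.2], [0, 0, 0]], [1, [0, 0, -0.5], [0, 0, 0]], [1, [0, 0, -0.8], [0, 0, 0]], [1, [0, 0, -0.8], [0, 0, 0]], [1, [0, 0, -0.8], [0, 0, 0]], [1, [0, 0, -0.6], [0, 0, 0]], [1, [0, 0, 0], [0, 0, 0]]]}}

```text
time: 19.35
ee_pos: [0.5191, 0.2338, 0.2334]
tcp_rot: [180.0, 0.3, -162.5]
wrist_force: [0.3, 0.4, -0.5]
opening: 0.0854
```

Run:
```python
from h import *
o=bot.get_obs();print(o["time"],o["ee_pos"],o["tcp_rot"],o["opening"],o["wrist_force"])
c=viewer.calibration("wrist");np.save("w14.npy",c["T"])
cv2.imwrite("pics/w14.png",viewer.camera("wrist"));cv2.imwrite("pics/side14.png",viewer.camera("side"))
plan([.6265,.2665,.24],None,3)
```

```text
19.35 [0.51909364 0.23377048 0.23343747] [ 179.9618438     0.33045603 -162.4812614 ] 0.08543586829310465 [ 0.27985152  0.40124509 -0.50843646]
turn z units total 0.0 shift total (tool axes AFTER turn) units [-1.887 -0.017 -0.172] per row/ 3 [-0.629 -0.006 -0.057]
```

View pics/w14.png

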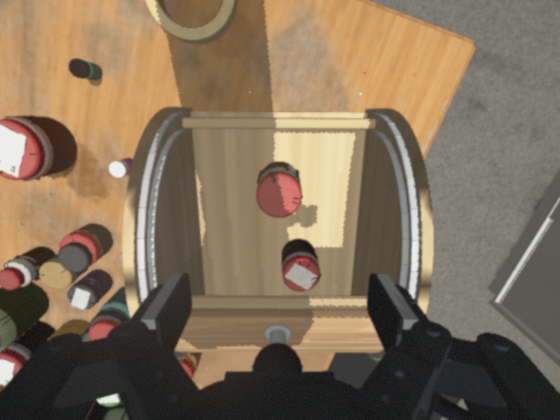

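View pics/side14.png

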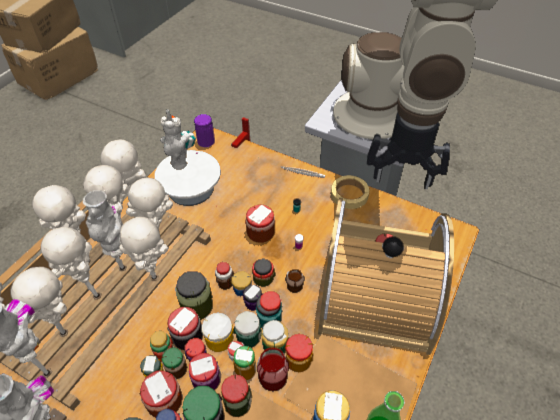

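Call:
{"api": "arm_command", "payload": {"motion": [[1, [-0.5, 0, -0.17], [0, 0, 0]], [1, [-0.8, -0.02, 0], [0, 0, 0]], [1, [-0.58, 0, 0], [0, 0, 0]], [1, [0, 0, 0.4], [0, 0, 0]], [1, [0, 0, 0.5], [0, 0, 0]], [1, [0, 0, 0.35], [0, 0, 0]], [1, [0, 0, 0], [0, 0, 0]]]}}

```text
time: 20.32
ee_pos: [0.6247, 0.2656, 0.1615]
tcp_rot: [-180.0, -0.3, -162.5]
wrist_force: [0.3, -0.0, 0.0]
opening: 0.0854
```

Run:
```python
from h import *
o=bot.get_obs();print(o["time"],o["ee_pos"],o["tcp_rot"],o["opening"],o["wrist_force"])
cv2.imwrite("pics/w15.png",viewer.camera("wrist"))
```

```text
20.325 [0.62469639 0.26560177 0.16149967] [-179.97077725   -0.30350829 -162.47933126] 0.08540287380461407 [ 0.26205266 -0.01426683  0.01613036]
```

View pics/w15.png

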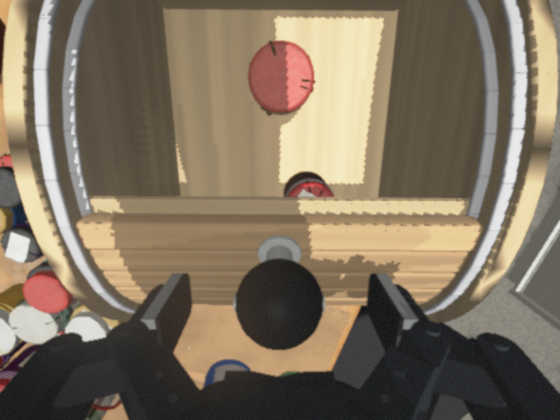

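Call:
{"api": "arm_command", "payload": {"motion": [[0.3, [0, 0, -0.02], [0, 0, 0]], [0.3, [0, 0, 0], [0, 0, 0]], [0.3, [0, 0, 0], [0, 0, 0]], [0.3, [0, 0, 0], [0, 0, 0]], [0.3, [0, 0, 0], [0, 0, 0]]]}}

```text
time: 21.0
ee_pos: [0.6267, 0.2662, 0.167]
tcp_rot: [-180.0, 0.1, -162.5]
wrist_force: [1.4, -0.4, 5.9]
opening: 0.0379
```

Run:
```python
from h import *
o=bot.get_obs();print(o["time"],o["ee_pos"],o["tcp_rot"],o["opening"],o["wrist_force"])
p=o["ee_pos"];ex=np.array([np.cos(.303),np.sin(.303)])
print("theta est",np.pi-np.arctan2(p[2]+.0563-.06,(p[:2]-[.576,.251])@ex), np.hypot(p[2]+.0563-.06,(p[:2]-[.576,.251])@ex))
th=np.linspace(1.875,.24,20)
for i in range(19):
    print(i,[round(-.1695*(np.cos(th[i])-np.cos(th[i+1]))/.06,3),0,round(-.1695*(np.sin(th[i+1])-np.sin(th[i]))/.06,3)])
```

```text
21.0 [0.62668702 0.26616862 0.16698288] [-1.79992156e+02  1.29618275e-01 -1.62490295e+02] 0.037914167442405985 [ 1.40842066 -0.42139243  5.94105622]
theta est 1.8841259450961532 0.17163957204035393
0 [np.float64(0.235), 0, np.float64(-0.063)]
1 [np.float64(0.239), 0, np.float64(-0.042)]
2 [np.float64(0.242), 0, np.float64(-0.022)]
3 [np.float64(0.243), 0, np.float64(-0.001)]
4 [np.float64(0.242), 0, np.float64(0.02)]
5 [np.float64(0.24), 0, np.float64(0.041)]
6 [np.float64(0.235), 0, np.float64(0.061)]
7 [np.float64(0.229), 0, np.float64(0.081)]
8 [np.float64(0.221), 0, np.float64(0.101)]
9 [np.float64(0.212), 0, np.float64(0.119)]
10 [np.float64(0.201), 0, np.float64(0.137)]
11 [np.float64(0.188), 0, np.float64(0.154)]
12 [np.float64(0.174), 0, np.float64(0.169)]
13 [np.float64(0.159), 0, np.float64(0.184)]
14 [np.float64(0.143), 0, np.float64(0.197)]
15 [np.float64(0.125), 0, np.float64(0.208)]
16 [np.float64(0.107), 0, np.float64(0.218)]
17 [np.float64(0.088), 0, np.float64(0.227)]
18 [np.float64(0.068), 0, np.float64(0.233)]
```

Call:
{"api": "arm_command", "payload": {"motion": [[0.3, [0.235, 0, -0.043], [0, 0, 0]], [0.3, [0.239, 0, -0.03], [0, 0, 0]], [0.3, [0.242, 0, -0.022], [0, 0, 0]], [0.3, [0.243, 0, -0.001], [0, 0, 0]], [0.3, [0.242, 0, 0.02], [0, 0, 0]], [0.3, [0.24, 0, 0.041], [0, 0, 0]], [0.3, [0.235, 0, 0.061], [0, 0, 0]]]}}

```text
time: 21.88
ee_pos: [0.5306, 0.2366, 0.1681]
tcp_rot: [179.9, 0.3, -162.5]
wrist_force: [-3.6, 1.1, 21.1]
opening: 0.0378
```

Call:
{"api": "arm_command", "payload": {"motion": [[0.3, [0.229, 0, 0.081], [0, 0, 0]], [0.3, [0.221, 0, 0.101], [0, 0, 0]], [0.3, [0.212, 0, 0.119], [0, 0, 0]], [0.3, [0.201, 0, 0.137], [0, 0, 0]], [0.3, [0.188, 0, 0.154], [0, 0, 0]]]}}

```text
time: 22.5
ee_pos: [0.4679, 0.2172, 0.1314]
tcp_rot: [179.9, 0.0, -162.4]
wrist_force: [-16.4, -0.7, 18.9]
opening: 0.0379
```

Call:
{"api": "arm_command", "payload": {"motion": [[0.3, [0.174, 0, 0.169], [0, 0, 0]], [0.3, [0.159, 0, 0.184], [0, 0, 0]], [0.3, [0.143, 0, 0.197], [0, 0, 0]], [0.3, [0.125, 0, 0.208], [0, 0, 0]], [0.3, [0, 0, 0], [0, 0, 0]]]}}

```text
time: 23.12
ee_pos: [0.4315, 0.206, 0.0822]
tcp_rot: [179.9, -0.4, -162.4]
wrist_force: [-16.6, 1.0, 4.7]
opening: 0.0376
```

Run:
```python
from h import *
o=bot.get_obs();print(o["time"],o["ee_pos"],o["tcp_rot"],o["opening"],o["wrist_force"])
p=o["ee_pos"];ex=np.array([np.cos(.303),np.sin(.303)])
print("theta est",np.pi-np.arctan2(p[2]+.0563-.06,(p[:2]-[.576,.251])@ex), np.hypot(p[2]+.0563-.06,(p[:2]-[.576,.251])@ex))
cv2.imwrite("pics/w16.png",viewer.camera("wrist"))
```

```text
23.125 [0.43154693 0.20595868 0.08223754] [ 179.86773525   -0.39672002 -162.40905023] 0.03759735515266632 [-16.62751929   1.04259572   4.67294976]
theta est 0.478765594431775 0.1704803279274869
```

View pics/w16.png

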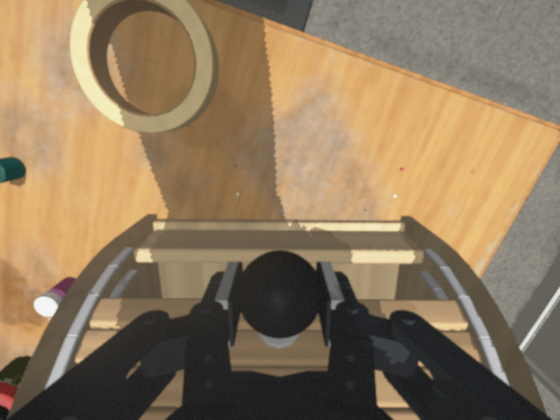

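Call:
{"api": "arm_command", "payload": {"motion": [[0.3, [0.114, 0, 0.176], [0, 0, 0]], [0.3, [0.073, 0, 0.184], [0, 0, 0]], [0.3, [0.059, 0, 0.189], [0, 0, 0]], [0.3, [0.046, 0, 0.192], [0, 0, 0]], [0.3, [0, 0, 0], [0, 0, 0]]]}}

```text
time: 23.8
ee_pos: [0.417, 0.2015, 0.0376]
tcp_rot: [179.9, -0.2, -162.4]
wrist_force: [-5.9, 6.3, -2.4]
opening: 0.0376
```

Call:
{"api": "arm_command", "payload": {"motion": [[0.3, [0.015, 0, 0.09], [0, 0, 0]], [0.3, [0.01, 0, 0.08], [0, 0, 0]], [0.3, [0, 0, 0], [0, 0, 0]]]}}

```text
time: 24.18
ee_pos: [0.4159, 0.2012, 0.0293]
tcp_rot: [179.8, -0.1, -162.4]
wrist_force: [-10.6, 4.3, 10.4]
opening: 0.0377
```

Call:
{"api": "arm_command", "payload": {"motion": [[0.3, [0.03, 0, 0.05], [0, 0, 0]], [0.3, [0, 0, 0], [0, 0, 0]]]}}

```text
time: 24.42
ee_pos: [0.4161, 0.2013, 0.0289]
tcp_rot: [179.8, 0.2, -162.4]
wrist_force: [-11.2, 2.2, 26.6]
opening: 0.0379
```

Run:
```python
from h import *
o=bot.get_obs();print(o["time"],o["ee_pos"],o["tcp_rot"],o["opening"],o["wrist_force"])
cv2.imwrite("pics/w17.png",viewer.camera("wrist"))
crop("pics/w17.png",80,200,480,400,2,"pics/c17.png")
```

```text
24.425 [0.41611062 0.20127438 0.02893588] [ 179.83207089    0.19211224 -162.42943553] 0.03790121662115068 [-11.19649063   2.19669906  26.5883338 ]
```

View pics/c17.png

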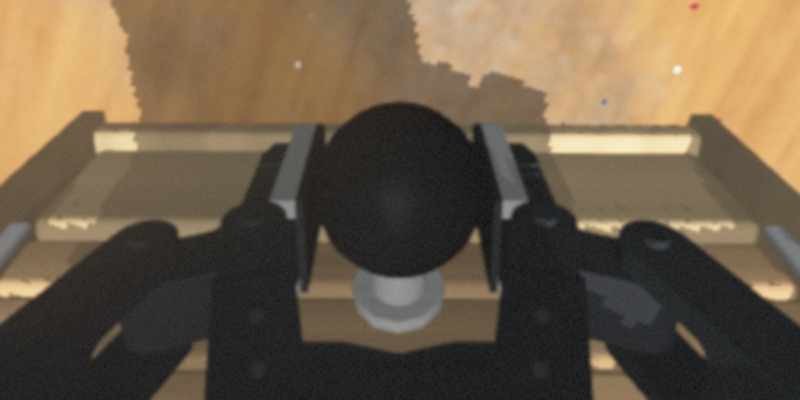

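Call:
{"api": "arm_command", "payload": {"motion": [[0.3, [0, 0, -0.03], [0, 0, 0]], [1, [0, 0, 0], [0, 0, 0]], [1, [0, 0, 0], [0, 0, 0]], [1, [0, 0, 0], [0, 0, 0]], [1, [0.1, 0, -0.3], [0, 0, 0]], [1, [0.3, 0, -0.6], [0, 0, 0]], [1, [0.3, 0, -0.8], [0, 0, 0]], [1, [0.2, 0, -0.8], [0, 0, 0]], [1, [0.2, 0, -0.8], [0, 0, 0]], [1, [0, 0, 0], [0, 0, 0]]]}}

```text
time: 25.72
ee_pos: [0.3531, 0.1801, 0.2303]
tcp_rot: [179.9, 0.4, -162.5]
wrist_force: [0.8, -0.7, -0.1]
opening: 0.0855
```

Run:
```python
from h import *
o=bot.get_obs();print(o["time"],o["ee_pos"],o["tcp_rot"],o["opening"],o["wrist_force"])
c=viewer.calibration("wrist");im=viewer.camera("wrist");cv2.imwrite("pics/w18.png",im);cv2.imwrite("pics/side18.png",viewer.camera("side"))
ex=np.array([np.cos(.303),np.sin(.303)]);O=np.array([.576,.251])
for q in(0,.03,.06,.1):
    print(q,proj("wrist",np.r_[O-ex*.1695*np.cos(q+.14),.06+.1695*np.sin(q+.14)],c))
```

```text
25.725 [0.35312209 0.18014744 0.23034757] [ 179.93409741    0.39267031 -162.47669946] 0.08550859758217386 [ 0.78739462 -0.71335947 -0.05473331]
0 (np.float64(279.0527871031933), np.float64(246.82042011261024))
0.03 (np.float64(279.0600348862726), np.float64(249.25084101306177))
0.06 (np.float64(279.0669217163573), np.float64(251.85498873094954))
0.1 (np.float64(279.0754997967984), np.float64(255.60197068526665))
```

View pics/w18.png

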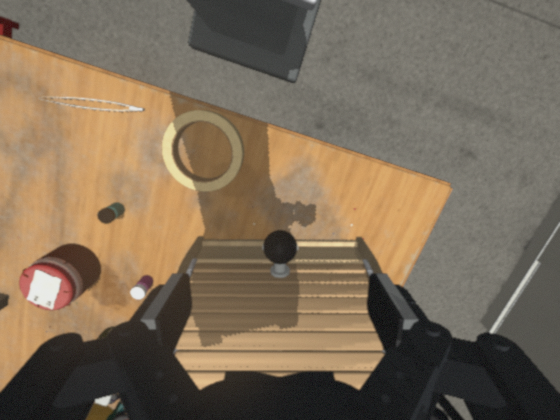

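View pics/side18.png

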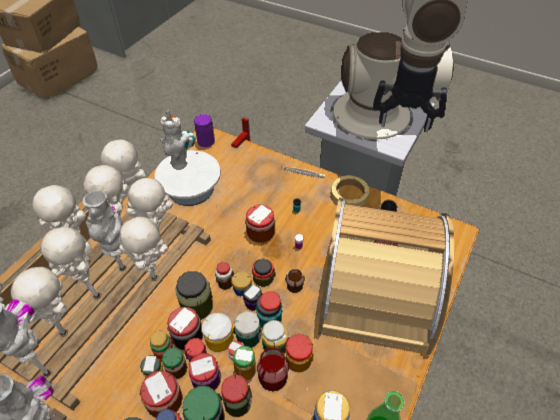

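Run:
```python
from h import *
im=cv2.imread("pics/w18.png");m=(im.max(2)<60).astype(np.uint8);m2=m*0;m2[225:266,258:302]=m[225:266,258:302]
cs,_=cv2.findContours(m2,0,2);k=max(cs,key=cv2.contourArea);print(cv2.minEnclosingCircle(k))
crop("pics/w18.png",170,220,390,340,3.5,"pics/c18.png")
crop("pics/side18.png",310,180,470,300,5,"pics/c19.png")
```

```text
((279.85302734375, 246.96804809570312), 16.53742027282715)
```

View pics/c18.png

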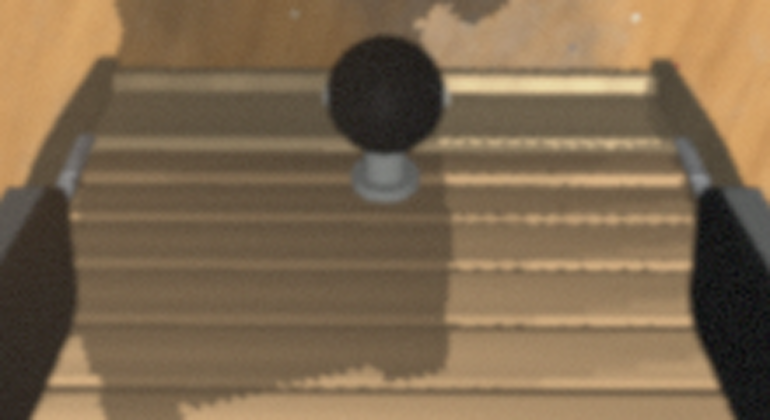

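View pics/c19.png

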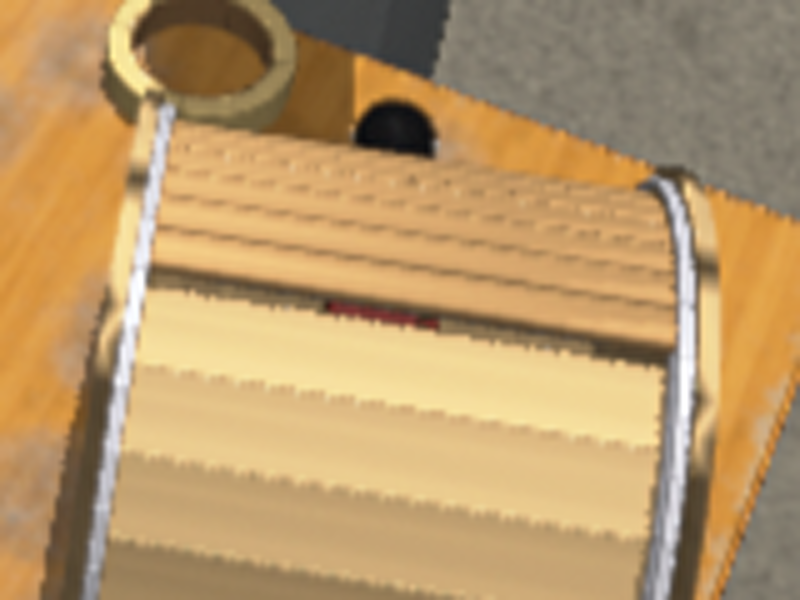

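Knob sits at (279.9, 247.0), which matches the prediction for a fully closed shutter (q = 0). The bottom slat is on the sill and the jar's red lid shows through the rear gap. Handing in.

Run:
```python
from h import *
print(bot.job_done())
```

```text
the job is handed in; nothing more can be done
None
```

The job is done and handed in at about 26 s of the 69 s allowed. I rolled the shutter up to its end stop and stood the slim jar upright on the store floor, about 60 mm in front of the shutter axis and ahead of the stored jar. I then let go, rolled the shutter down onto the sill and backed the arm clear.

**Last checks**
- **Shutter:** after letting go, the knob was at wrist pixel (279.9, 247.0), against (279.1, 246.8) predicted for fully closed. Before I let go it would go no lower under a 27 N push.
- **Jars:** the slim and stored jars both stood upright in the last view from above, before the shutter came down. With the shutter closed, the side view shows only a strip of the slim jar's red lid through the rear gap, where it should be.
- **Other things:** the squat jar and both vials stood where they had been.
- **Forces:** the largest wrist force I saw was about 43 N, at the upper end stop.

**What disagreed**
- **Fingertip position:** both cameras showed the fingertips about 37 mm short of the reported TCP. My first pinch closed above the ball without touching it, so I took the grasp point as 56 mm behind the TCP. Both grasps then held.
- **Store yaw:** it measured about 0.30 rad, outside the stated 0 to 0.2.
- **Fixed cameras:** readings taken from the fixed cameras alone were about 1 cm off from the wrist camera, so I used the wrist readings.

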